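# Load a flanged sheet into the bench folder and clamp it

## Robot

A 7-joint arm with a two-finger parallel gripper is mounted at the origin on the work surface. World frame = base frame: x ahead of the robot, y to its left, z up, the work surface at z = 0. Lengths are in m, angles in rad, forces in N, time in s.
With the tool pointing down it reaches from about 0.425 to 0.925 m from the base axis. Payload 6.8 kg.
Tool frame: the origin (TCP) lies midway between the tips of the shut fingers; the grasp point (between the pads) lies 19 mm behind it; z points along the fingers, y is the line along which they close (so a half turn about z gives the same grasp; the last joint's range is limited). The gripper opens to 85 mm and grips with 20 to 120 N. Pads are 22 mm wide; open, the fingers measure 114 mm over their backs; the gripper's body (76 mm by 85 mm) begins 54 mm behind the grasp point. The pads swing forward as they close: fully open they stand 13 mm farther back than shut.
Start: joints at [-1.214, 0.477, 0.022, 1.555, -0.011, 1.109, -0.083], TCP at [0.303, 0.603, 0.207] pointing down, gripper open.
Joint ranges: [-2.96, 2.96], [-0.34, 2.1], [-1.41, 1.46], [0.24, 2.44], [-1.37, 4.51], [0.17, 1.92], [-2.96, 2.96]. Speed limits (rad/s): [2.39, 2.39, 3.14, 3.14, 3.14, 3.14, 3.14].

## Interface

Orientations are given as a rotation vector (axis times angle).
In Python, from bench import r gives the robot as it stands. The module is installed in compiled form; this text tells all that it offers.
- The arm moves only by the tool apply_moves, never from a script. Its argument "rows" is a list of rows, each a list of 6 numbers: the shift along the tool's x, y, z scaled (see below), then the turn, a rotation vector about the tool's x, y, z scaled (see below). A call has 1 to 5 rows; each row is the pose to reach, as a shift and turn from the pose commanded when the call began, along the tool's axes at that moment; what a row does not reach only later rows make up. The controller multiplies each number of a shift by 0.25 m and each number of a turn by 90 degrees. A row lasts 1/8 s, in which the tool goes at most 62.5 mm and 10.7 degrees, less where a joint would pass 70% of its speed; a pose out of reach is approached as far as the arm can. A call with a number of a shift or a turn outside -1 to 1 is refused whole. A call with a gripper value outside its range is refused whole. "claw" is the opening, from 0 (shut) to 1 (fully open), set as the call begins (left out, the last holds). The fingers move at their own pace and stop on an object; "newtons" is the grip in N (left out, the last holds). Time passes only in rows, so rows that repeat a pose let the fingers close. It gives the time, the measured TCP pose, the force, the opening and the grip force at its end, in the units of the state.
- r.get_obs(): the state, without advancing time (a new reading comes with each control period).
- r.grab_frame(name): name is "side" or "top" or "wrist"; returns a dict with "pixels" (400x640x3 uint8, red, green, blue), "intrinsics" (3x3 intrinsics, pixels), "eye" and "attitude" of the camera in the world. Camera axes: x right, y up, looking along -z (the intrinsics and any distortion apply to the point x, -y, -z); pixel columns grow to the right and rows downward; lengths in m; the calibration is good to about 2 mm. A picture is of the moment at which its call begins. There is no depth.
- r.hand_in(): hands the job in; it is judged then, once.
Trained networks look in a picture, given as the dict that the camera call returned (one of the last four; its "shot" number tells which), for a name from the list of things; names that differ only in an ending like _2 or _b are one class to them, and where a whole thing is asked for, a point or a joint stands for the part that bears it (a point fixed in the world has none). Each returns a list of dicts, best first, with "conf" (0 to 1); they miss things now and then, are a little off and sometimes report something else, mostly with a low value. They report only what shows in the picture. A call takes as long as a camera call.
- r.search_frame(picture, thing): "rect" ([left, top, width, height] in pixels, round what is visible of it).
- r.outline_of(picture, thing): "pixels" (400x640 bool, what is visible of it) and "rect" ([left, top, width, height] in pixels, round what is visible of it).
- r.landmark_of(picture, thing): "point" ([column, row] in pixels: a listed point, or the origin of a listed thing).
The state is a dict: "clock": time; "joints": joint angles; "qvel": joint speeds; "tau": joint torques, N m; "tcp_pos": TCP position; "orientation": TCP orientation; "contact_force": force on the tool from outside, world axes, zero at the start; "moment": the same for the moment, N m; "grip_width": finger opening in m; "gripper_force": force on a finger pad.
Only numpy, scipy, OpenCV 4.12 (cv2) and the standard library are available. Lean on these libraries where they do the work, as an engineer would, in place of code of your own. Each camera call takes 0.05 s, during which the arm holds its last target. There are 200 camera calls.

## Task

The galvanised steel sheet with one edge already turned up lies on the leaf of the bench folding machine. Push it in under the clamping beam until its straight edge bears squarely on both stop fingers of the back gauge, but gently, for the gauge is held only by friction and must keep its setting. Then pull the clamp lever fully over to the front so that the beam clamps the sheet in that place, and leave the tools and scraps on the bench alone.

Things in the scene. Friction and masses are not known exactly. Their poses are not given: they have to be found in the camera images.
- brake: Green bench folding machine, fixed. Origin on the bench under the bend line (front lower edge of the beam), mid-width. x: from front (robot side) to back, y: to its left, z up. Level steel top 60 mm above the bench: leaf x -109 to -3 mm, bed 2 to 120 mm, 262 mm wide. End cheeks |y| 131 to 156, x -13 to 73, 125 mm high. Leaf handles at y +-118, out to x -211, below the top
- beam: Clamping beam across the bed, steel nose and green bar, 258 mm wide, x 0 to 45 mm in the machine's frame, its screw heads end 124 mm above the bench. Origin: the machine's origin while open. Its underside is then 66.5 mm above the bench: 6.5 mm of headroom over the bed. The lever lowers it by up to 4 mm, which clamps a 3 mm sheet
- gauge: Back gauge behind the beam: aluminium cross bar with two stop fingers 16 mm wide at y = +-40 mm. Origin: middle of the bar's front face, level with the bed, 86 to 90 mm behind the bend line; axes as the machine's. The fingers are set to reach 12 to 36 mm out in front of that face, both alike (how far is not reported). The bar is held by friction only: it slips at 12 N, keep under 10 N
- sheet: The work: galvanised steel sheet 3 mm thick, 100 mm along x, 160 mm along y, 0.39 to 0.53 kg, with a flange turned up along its rear (-x) edge, nearest the robot: outer face at x = -50 mm, 3 mm thick, top 25 mm above the underside. Origin: centre of the underside of the flat, z up. It slides on the machine with 1 to 2 N and pitches up if pushed high on the flange
- lever (a joint): Clamp lever at the machine's right end (-y), rad: 0 = open, leaning back by 0.4 rad; it swings over towards the front (robot) to its stop at 1.3 = clamped, leaning 0.9 rad forward. Starts at 0 to 0.12. It stays where it is left and takes about 3 to 6 N at the ball, more from 1.1 on, where the beam meets the sheet
- lever_ball (a point): Centre of the lever's black ball, 28 mm in diameter, 110 mm from the pivot on a 12 mm rod. The pivot axis is parallel to the machine's y, at x = 25 mm, z = 100 mm in the machine's frame; rod and ball lie at y = -185 mm
- hammer: Hammer lying on the bench; leave alone
- screwdriver: Screwdriver lying on the bench; leave alone
- wrench: Open-ended wrench lying on the bench; leave alone
- square: Engineer's square, 130 mm blade, lying on the bench; leave alone
- bracket: Finished small angle bracket of sheet, 60 x 110 mm, on the bench; leave alone
- offcut: Strip of sheet, 140 x 35 mm, on the bench; leave alone
- can: Metal can 125 mm high, 66 mm in diameter, standing on the bench; leave alone

How it is judged:
By the outcome, as a careful person would: the job done as asked, in the order asked, and still so for the second after the job is handed in, with the robot touching nothing.
It also fails if it takes over 64 s, if anything falls off the work surface, if the arm or the gripper's body presses on something with over 40 N, if the wrist force passes 120 N, or if a joint passes its speed limit or range.

## Working session

There is one attempt and no reset: what is moved stays moved. The work goes in short steps, Python scripts to look and compute and a tool call to move; the robot and the scene stay as the last step left them, time stands still between calls to the robot, and variables do not carry over. Pictures are saved under pics/ and viewed, at most 11 in all, crops included, and the job is handed in when it is done.

Besides the shell and the picture viewer there is one more tool, called as name(argument=value, ...), one argument or row to a line, values as JSON. apply_moves: Moves the arm, as the interface text tells. Its arguments: {"type":"object","properties":{"rows":{"type":"array","items":{"type":"array","items":{"type":"number"}}},"claw":{"type":"number"},"newtons":{"type":"number"}},"required":["rows"]}

```bash
mkdir -p pics; cat > h.py <<'E'
import numpy as np, cv2
from scipy.spatial.transform import Rotation as R
from bench import r
def att(p):
    a=np.array(p["attitude"],float)
    return a if a.shape==(3,3) else R.from_rotvec(a).as_matrix() if a.size==3 else R.from_quat(a).as_matrix()
def save(p,n): cv2.imwrite("pics/"+n,cv2.cvtColor(p["pixels"],cv2.COLOR_RGB2BGR))
def ray(p,uv):
    K=np.array(p["intrinsics"]); d=np.linalg.inv(K)@np.array([uv[0],uv[1],1.]); d=np.array([d[0],-d[1],-d[2]])
    return np.array(p["eye"]),att(p)@d
def onz(p,uv,z):
    e,d=ray(p,uv); return e+d*(z-e[2])/d[2]
def proj(p,X):
    c=att(p).T@(np.array(X)-np.array(p["eye"])); K=np.array(p["intrinsics"]); q=K@np.array([c[0],-c[1],-c[2]]); return q[:2]/q[2]
E
python3 - <<'E'
from h import *
o=r.get_obs(); print(o)
for n in("side","top"):
    p=r.grab_frame(n); save(p,n+"0.png"); print(n,{k:v for k,v in p.items() if k!="pixels"})
    for t in("brake","beam","gauge","sheet","lever","lever_ball"):
        l=r.landmark_of(p,t)[:1]; s=r.search_frame(p,t)[:1]; print(t,l,s)
        if l: print(onz(p,l[0]["point"],0),onz(p,l[0]["point"],.06))
E
```

```text
{'clock': 0.0, 'joints': array([-1.21411734,  0.47779214,  0.02234177,  1.55648259, -0.01152666,
        1.10927983, -0.08307259]), 'qvel': array([ 0.00025232, -0.00035725, -0.00124718,  0.00082513, -0.00059899,
       -0.00041543, -0.00099234]), 'tau': array([ 2.89187774e-04, -5.96460736e+01,  1.60792127e+00, -2.81185609e+01,
        1.24412833e-02,  9.37627105e-03,  4.05342030e-05]), 'tcp_pos': array([0.302273  , 0.60281264, 0.20641797]), 'orientation': array([-7.23394185e-01, -3.05685180e+00,  2.83889078e-03]), 'contact_force': array([ 0.69181981, -0.5506533 , -0.47342205]), 'moment': array([-0.01343059, -0.00265205, -0.03599143]), 'gripper_force': 0.0, 'grip_width': 0.08560175961170953}
side {'intrinsics': array([[450.18188837,   0.        , 319.88421035],
       [  0.        , 450.18188837, 197.90944259],
       [  0.        ,   0.        ,   1.        ]]), 'eye': array([ 0.28235824, -0.99600825,  0.80198782]), 'attitude': array([ 0.99553024, -0.1148656 , -0.20367146]), 'shot': 1}
brake [{'point': [337.6, 236.0], 'conf': 0.83}] [{'rect': [258.9, 170.6, 157.2, 101.6], 'conf': 0.69}]
[0.56725925 0.01012703 0.        ] [ 0.54594464 -0.06514608  0.06      ]
beam [{'point': [338.7, 231.2], 'conf': 0.91}] [{'rect': [323.2, 174.6, 48.6, 56.7], 'conf': 0.89}]
[0.57635028 0.03189247 0.        ] [ 0.55435553 -0.045009    0.06      ]
gauge [{'point': [367.6, 209.6], 'conf': 0.67}] [{'rect': [355.5, 177.3, 38.3, 54.5], 'conf': 0.96}]
[0.69501613 0.12188168 0.        ] [0.6641435  0.03824775 0.06      ]
sheet [{'point': [317.8, 223.6], 'conf': 0.64}] [{'rect': [289.5, 207.0, 55.2, 39.4], 'conf': 0.56}]
[0.52437098 0.08268781 0.        ] [0.50626501 0.00198613 0.06      ]Traceback (most recent call last):
  File "<stdin>", line 6, in <module>
ValueError: it knows: beam, bracket, brake, can, gauge, hammer, lever_ball, offcut, screwdriver, sheet, square, wrench
```

```bash
python3 - <<'E'
from h import *
p=r.grab_frame("top"); save(p,"top0.png"); print({k:v for k,v in p.items() if k!="pixels"})
for t,z in(("brake",0),("beam",0),("gauge",.06),("sheet",.06),("lever_ball",.2)):
    l=r.landmark_of(p,t)[:1]; s=r.search_frame(p,t)[:1]; print(t,l,s)
    if l: print(onz(p,l[0]["point"],z))
s=r.grab_frame("side"); l=r.landmark_of(s,"lever_ball")[:1]; print(l)
m=r.landmark_of(p,"lever_ball")[:1]
if l and m:
    a,d=ray(s,l[0]["point"]); b,e=ray(p,m[0]["point"]); x=np.linalg.lstsq(np.c_[d,-e],b-a,rcond=None)[0]; print(a+d*x[0],b+e*x[1])
a=cv2.cvtColor(s["pixels"],cv2.COLOR_RGB2BGR)[150:290,230:430]; cv2.imwrite("pics/sidec.png",cv2.resize(a,(800,560),interpolation=cv2.INTER_CUBIC))
E
```

```text
{'intrinsics': array([[361.66632675,   0.        , 321.20747898],
       [  0.        , 361.66632675, 198.08569002],
       [  0.        ,   0.        ,   1.        ]]), 'eye': array([0.35952212, 0.0057118 , 1.23041911]), 'attitude': array([ 0.1249386 , -0.07018951, -1.59595784]), 'shot': 2}
brake [{'point': [324.4, 182.4], 'conf': 0.77}] [{'rect': [274.5, 127.8, 114.7, 119.6], 'conf': 0.97}]
[0.56737857 0.03417247 0.        ]
beam [{'point': [325.4, 182.1], 'conf': 0.91}] []
[0.56831768 0.03069747 0.        ]
gauge [{'point': [321.2, 151.3], 'conf': 0.66}] [{'rect': [286.9, 131.3, 73.1, 26.1], 'conf': 0.83}]
[0.66202702 0.04063592 0.06      ]
sheet [{'point': [336.6, 199.2], 'conf': 0.8}] [{'rect': [311.5, 183.0, 53.9, 40.4], 'conf': 0.76}]
[ 0.50058225 -0.00547878  0.06      ]
lever_ball [{'point': [385.9, 137.9], 'conf': 0.65}] [{'rect': [377.2, 136.0, 13.2, 31.0], 'conf': 0.55}]
[ 0.65927414 -0.15309667  0.2       ]
[{'point': [392.3, 203.1], 'conf': 0.88}]
[ 0.65572163 -0.15172971  0.20608262] [ 0.65735118 -0.15207789  0.20661032]
```

View pics/top0.png

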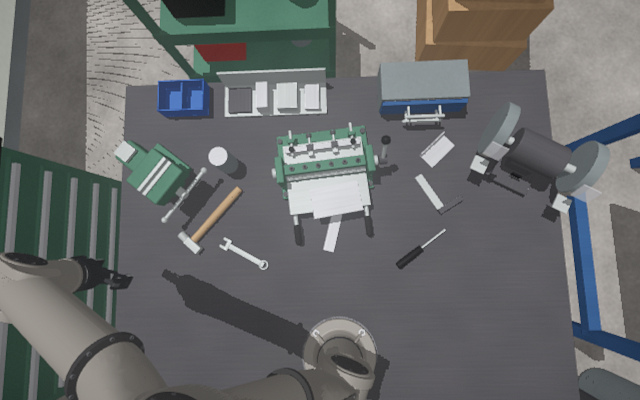

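View pics/sidec.png

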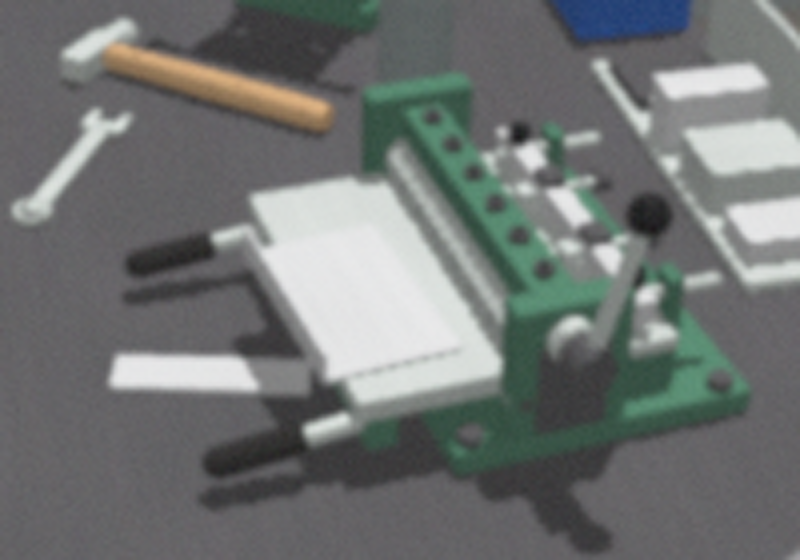

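```bash
cat >> h.py <<'E'
def plan(xyz,yaw):
    """shift/turn units to bring the TCP to xyz, tool down, tool y pointing along world angle yaw"""
    o=r.get_obs(); C=R.from_rotvec(o["orientation"]).as_matrix()
    y=np.array([np.cos(yaw),np.sin(yaw),0]); z=np.array([0,0,-1.]); T=np.c_[np.cross(y,z),y,z]
    s=C.T@(np.array(xyz)-o["tcp_pos"])/.25; w=R.from_matrix(C.T@T).as_rotvec()/(np.pi/2)
    print("plan",np.round(s,3),np.round(w,3),"t",o["clock"],"tcp",o["tcp_pos"].round(4),"F",np.round(o["contact_force"],1))
E
python3 -c "
from h import *
plan([.42,0.02,.33],np.pi/2)"
```

```text
plan [-1.466 -1.876 -0.49 ] [ 0.     0.    -0.296] t 1.15 tcp [0.3026 0.6034 0.2074] F [ 0.4  0.5 -0.9]
```

apply_moves(
  rows=[
    [-0.73,-0.94,-0.25,0,0,-0.15],
    [-0.73,-0.94,-0.25,0,0,-0.15],
    [-0.73,-0.94,-0.25,0,0,-0.15],
    [-0.73,-0.94,-0.25,0,0,-0.15],
    [-0.73,-0.94,-0.25,0,0,-0.15],
  ],
)

```text
clock: 1.78
tcp_pos: [0.3609, 0.3092, 0.2706]
orientation: [0.361, 3.12, 0.001]
contact_force: [1.1, 0.3, 0.8]
grip_width: 0.0854
gripper_force: 0.0
```

```bash
python3 -c "
from h import *
plan([.42,0.02,.33],np.pi/2);print(r.get_obs()['joints'])"
```

```text
plan [-0.495 -1.072 -0.238] [ 0.     0.    -0.147] t 1.775 tcp [0.3609 0.3092 0.2706] F [1.1 0.3 0.8]
[-0.89485007  0.0811016   0.05869056  1.94025551 -0.00520761  1.11952517
  0.50636279]
```

apply_moves(
  rows=[
    [-0.49,-1.0,-0.24,0,0,-0.15],
    [-0.49,-1.0,-0.24,0,0,-0.15],
    [-0.49,-1.0,-0.24,0,0,-0.15],
    [-0.49,-1.0,-0.24,0,0,-0.15],
    [-0.49,-1.0,-0.24,0,0,-0.15],
  ],
)

```text
clock: 2.4
tcp_pos: [0.4233, 0.0372, 0.3309]
orientation: [-0.005, 3.14, 0.001]
contact_force: [0.7, 1.2, -0.8]
grip_width: 0.0851
gripper_force: 0.0
```

```bash
python3 - <<'E'
from h import *
print(r.get_obs()['joints'])
p=r.grab_frame("wrist"); save(p,"w0.png"); print(p["eye"],-att(p)[:,2])
for t,z in(("brake",0),("beam",0),("gauge",.06),("sheet",.06),("lever_ball",.2)):
    l=r.landmark_of(p,t)[:1]; print(t,l)
    if l: print(onz(p,l[0]["point"],z))
E
```

```text
[-0.59402469 -0.08190778  0.33929661  1.95862852  0.02816702  1.25847548
  1.30958866]
[0.33943444 0.03692388 0.49782982] [ 0.32325647  0.0014792  -0.94631024]
brake [{'point': [311.5, 234.2], 'conf': 0.85}]
[0.57757281 0.0244715  0.        ]
beam []
gauge [{'point': [320.3, 293.8], 'conf': 0.77}]
[0.66542435 0.04103048 0.06      ]
sheet [{'point': [294.3, 207.7], 'conf': 0.62}]
[ 0.50236805 -0.00125585  0.06      ]
lever_ball []
```

View pics/w0.png

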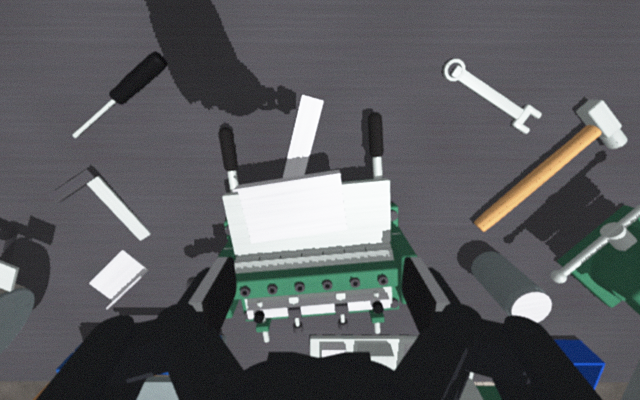

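```bash
python3 - <<'E'
import cv2
a=cv2.imread("pics/w0.png")[160:305,212:412]; cv2.imwrite("pics/w0c.png",cv2.resize(a,(800,580),interpolation=cv2.INTER_CUBIC))
E
```

```text
(no output)
```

View pics/w0c.png

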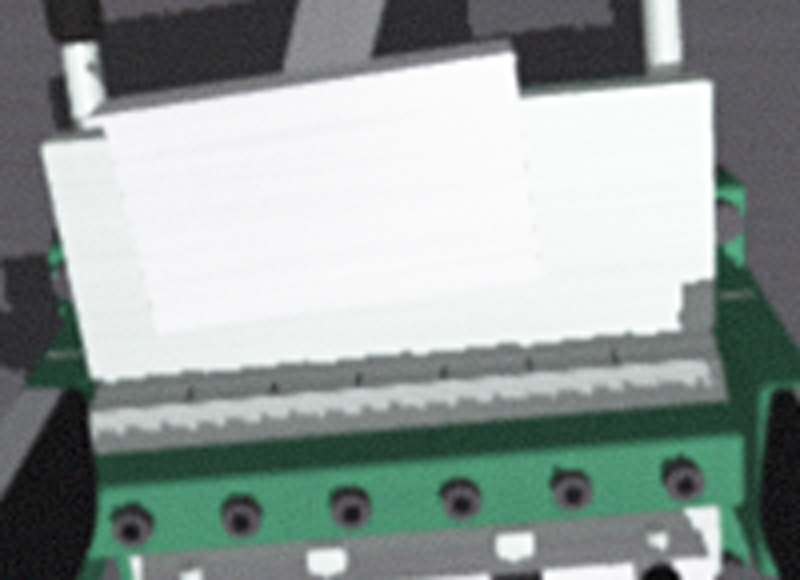

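```bash
python3 - <<'E'
from h import *
p=r.grab_frame("wrist")
f=lambda u,v,z: onz(p,(212+u/4,160+v/4),z)
A,B=f(42,143,.06),f(712,80,.06); print(A,B,np.linalg.norm(A-B)) # y=-131,+131 , x=-109
y=(B-A)/np.linalg.norm(B-A); x=np.array([y[1],-y[0],0]); O=(A+B)/2+.109*x; print("O",O,"yaw",np.degrees(np.arctan2(x[1],x[0])))
for q in((158,335,.063),(541,275,.063),(100,118,.085),(513,45,.085),(103,128,.085),(517,58,.085)):
    P=f(*q); print(q,P,"machine",(P-O)@x*1e3,(P-O)@y*1e3)
l=r.landmark_of(p,"gauge"); P=onz(p,l[0]["point"],.06); print("gauge",(P-O)@x*1e3,(P-O)@y*1e3)
B=np.array([.6565,-.152,0]);B-=O*[1,1,0];print("ball",B@x,B@y)
E
```

```text
[ 0.48168945 -0.10908171  0.06      ] [0.45408093 0.15160389 0.06      ] 0.26214350197146463
O [0.57627899 0.03274079 0.06      ] yaw 6.045508469880263
(158, 335, 0.063) [ 0.56364852 -0.06832671  0.063     ] machine -23.20448964503459 -99.17519741599311
(541, 275, 0.063) [0.53533701 0.08861396 0.063     ] machine -34.829812569751624 59.87437574690978
(100, 118, 0.085) [ 0.46369494 -0.07825623  0.085     ] machine -123.64794785076441 -98.52254883689758
(513, 45, 0.085) [0.43508163 0.07255762 0.085     ] machine -136.21865429320601 54.46606380641432
(103, 128, 0.085) [ 0.46753234 -0.07746545  0.085     ] machine -119.74860734413335 -98.14031996494158
(517, 58, 0.085) [0.43986646 0.07415375 0.085     ] machine -131.29233399929265 55.54939193856704
gauge 91.10436682746253 -4.279206407481701
ball 0.060318268852193775 -0.19216210864181596
```

```bash
cat >> h.py <<'E'
O=np.array([.5763,.0327]); YAW=np.radians(6.05)
def mp(x,y,z,turn=0):
    """plan to machine-frame x,y (mm), z (mm)"""
    c,s=np.cos(YAW),np.sin(YAW); x,y=x/1e3,y/1e3
    plan([O[0]+c*x-s*y,O[1]+s*x+c*y,z/1e3],np.pi/2+YAW+turn)
def where():
    o=r.get_obs(); c,s=np.cos(YAW),np.sin(YAW); d=o["tcp_pos"][:2]-O; F=o["contact_force"]
    print("machine tcp",np.round([(c*d[0]+s*d[1])*1e3,(-s*d[0]+c*d[1])*1e3,o["tcp_pos"][2]*1e3],1),"F",np.round([c*F[0]+s*F[1],-s*F[0]+c*F[1],F[2]],1),"M",np.round(o["moment"],2),"t",o["clock"])
E
python3 -c "
from h import *
where();mp(-150,-15,150);mp(-150,-15,56)"
```

```text
machine tcp [-152.    24.9  329.6] F [ 0.  -0.4 -0.2] M [0.05 0.03 0.01] t 2.8
plan [-0.024 -0.158  0.718] [-0.    -0.    -0.062] t 2.8 tcp [0.4225 0.0414 0.3296] F [ 0.  -0.4 -0.2]
plan [-0.024 -0.158  1.094] [-0.    -0.    -0.062] t 2.8 tcp [0.4225 0.0414 0.3296] F [ 0.  -0.4 -0.2]
```

apply_moves(
  rows=[
    [-0.024,-0.158,0.25,0,0,-0.062],
    [-0.024,-0.158,0.5,0,0,-0.062],
    [-0.024,-0.158,0.72,0,0,-0.062],
    [-0.024,-0.158,0.72,0,0,-0.062],
  ],
)

```text
clock: 3.3
tcp_pos: [0.4255, 0.0008, 0.1467]
orientation: [0.164, -3.128, 0.004]
contact_force: [-0.0, 0.4, 0.0]
grip_width: 0.0853
gripper_force: 0.0
```

```bash
python3 -c "
from h import *
where();mp(-150,-15,56);print(r.get_obs()['joints'])"
```

```text
machine tcp [-153.4  -15.8  146.7] F [0.  0.4 0. ] M [ 0.02 -0.02 -0.02] t 3.3
plan [-0.017  0.004  0.363] [-0.001 -0.006 -0.   ] t 3.3 tcp [0.4255 0.0008 0.1467] F [-0.   0.4  0. ]
[-0.53043933  0.14874755  0.42068486  2.20137021 -0.08082111  0.81539372
  1.61782273]
```

apply_moves(
  rows=[
    [-0.01,0.0,0.2,0,-0.005,0],
    [-0.01,0.0,0.363,0,-0.005,0],
    [-0.01,0.0,0.363,0,-0.005,0],
    [-0.01,0.0,0.363,0,-0.005,0],
  ],
)

```text
clock: 3.8
tcp_pos: [0.4336, 0.0017, 0.0614]
orientation: [-0.163, 3.126, 0.002]
contact_force: [0.2, 0.9, -0.2]
grip_width: 0.0856
gripper_force: 0.0
```

```bash
python3 -c "
from h import *
where();mp(-61,-15,56);print(r.get_obs()['joints'])
p=r.grab_frame('side');a=cv2.cvtColor(p['pixels'],cv2.COLOR_RGB2BGR)[130:290,230:430]; cv2.imwrite('pics/s1.png',cv2.resize(a,(750,600),interpolation=cv2.INTER_CUBIC))"
```

```text
machine tcp [-145.2  -15.8   61.4] F [ 0.3  0.8 -0.2] M [ 0.01  0.03 -0.01] t 3.8
plan [-0.337  0.004  0.025] [ 0.001  0.007 -0.001] t 3.8 tcp [0.4336 0.0017 0.0614] F [ 0.2  0.9 -0.2]
[-0.46889827  0.31764404  0.3764235   2.26673286 -0.21328272  0.57745344
  1.74370941]
```

View pics/s1.png

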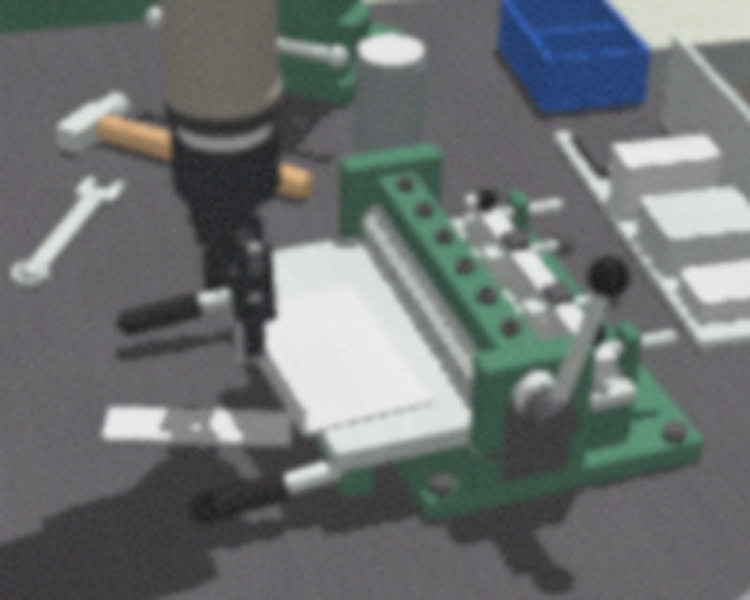

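apply_moves(
  rows=[
    [-0.03,0,0.025,0,0.006,0],
    [-0.07,0,0.025,0,0.006,0],
    [-0.11,0,0.025,0,0.006,0],
    [-0.15,0,0.025,0,0.006,0],
    [-0.19,0,0.025,0,0.006,0],
  ],
)

```text
clock: 4.47
tcp_pos: [0.4796, 0.006, 0.0533]
orientation: [0.163, -3.136, 0.0]
contact_force: [-0.4, 0.2, 0.3]
grip_width: 0.0854
gripper_force: 0.0
```

```bash
python3 -c "
from h import *
where();mp(-63,-15,57);
p=r.grab_frame('wrist');a=cv2.cvtColor(p['pixels'],cv2.COLOR_RGB2BGR); cv2.imwrite('pics/w1.png',a)"
```

```text
machine tcp [-98.9 -16.4  53.3] F [-0.4  0.2  0.3] M [-0.01  0.05  0.02] t 4.475
plan [-0.144  0.006 -0.015] [-0.    -0.001 -0.001] t 4.475 tcp [0.4796 0.006  0.0533] F [-0.4  0.2  0.3]
```

View pics/w1.png

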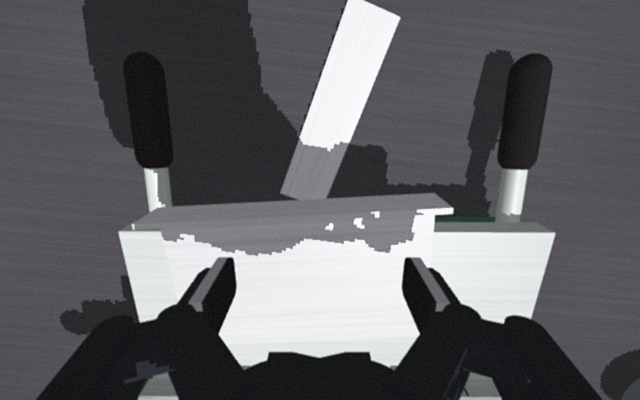

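```bash
python3 - <<'E'
from h import *
p=r.grab_frame('wrist'); c,s=np.cos(YAW),np.sin(YAW)
M=lambda x,y,z:[O[0]+(c*x-s*y)/1e3,O[1]+(s*x+c*y)/1e3,z/1e3]
def inv(u,v,z):
    d=onz(p,(u,v),z/1e3)[:2]-O; return np.round([(c*d[0]+s*d[1])*1e3,(-s*d[0]+c*d[1])*1e3],1)
print("leaf corners exp",proj(p,M(-109,-131,60)),proj(p,M(-109,131,60)))
print("flange top corners",inv(160,210,85),inv(440,196,85), inv(452,210,85),inv(435,208,63))
print("tips at tcp x+11,-57/42 z66",proj(p,M(-99,-15-42,66)),proj(p,M(-99,-15+42,66)),proj(p,M(-88,-57,66)))
print("rear edge of leaf inv",inv(120,231,60),inv(554,233,60), r.landmark_of(p,"sheet")[:1])
E
```

```text
leaf corners exp [126.76983589 227.46042462] [564.52225853 226.89660627]
flange top corners [-129.6  -94.6] [-136.7   43.1] [-129.4   50. ] [-122.3   50.8]
tips at tcp x+11,-57/42 z66 [249.32202503 247.00199359] [391.6472353  246.82842925] [250.74524    263.34153952]
rear edge of leaf inv [-106.7 -135.6] [-105.   125.7] [{'point': [301.3, 272.5], 'conf': 0.7}]
```

```bash
python3 - <<'E'
from h import *
where()
p=r.grab_frame('side');a=cv2.cvtColor(p['pixels'],cv2.COLOR_RGB2BGR)[160:280,250:400]; cv2.imwrite('pics/s2.png',cv2.resize(a,(750,600),interpolation=cv2.INTER_CUBIC))
c,s=np.cos(YAW),np.sin(YAW)
M=lambda x,y,z:[O[0]+(c*x-s*y)/1e3,O[1]+(s*x+c*y)/1e3,z/1e3]
g=lambda q:((proj(p,M(*q))-[250,160])*5).round(0)
print("tip right",g((-99,-72,66)),"leaf corners",g((-109,-131,60)),g((-109,131,60)),g((-3,-131,60)))
E
```

```text
machine tcp [-99.2 -16.4  53.2] F [-0.1  0.2 -1.1] M [-0.03 -0.01 -0.01] t 4.625
tip right [322. 369.] leaf corners [340. 447.] [202. 188.] [529. 406.]
```

View pics/s2.png

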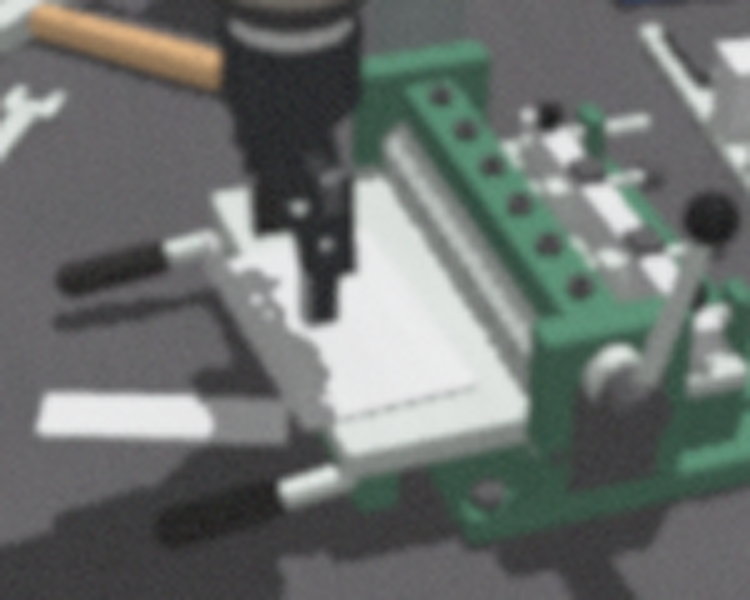

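```bash
sed -i 's/^O=.*/O=np.array([.5798,.0280]); YAW=np.radians(5.7)/' h.py; python3 -c "
from h import *
where();mp(-110,-20,120);mp(-157,-20,110)"
```

```text
machine tcp [-102.8  -12.    53.1] F [-0.5  0.3 -0.5] M [-0.03  0.01 -0.08] t 4.675
plan [ 0.03  -0.032 -0.268] [-0.    -0.001  0.003] t 4.675 tcp [0.4787 0.0059 0.0531] F [-0.6  0.3 -0.5]
plan [ 0.218 -0.031 -0.227] [-0.    -0.001  0.003] t 4.675 tcp [0.4787 0.0059 0.0531] F [-0.6  0.3 -0.5]
```

apply_moves(
  rows=[
    [0.0,0,-0.22,0,0,0.003],
    [0.03,-0.031,-0.26,0,0,0.003],
    [0.218,-0.031,-0.24,0,0,0.003],
    [0.218,-0.031,-0.24,0,0,0.003],
    [0.218,-0.031,-0.23,0,0,0.003],
  ],
  claw=0.4,
  newtons=30,
)

```text
clock: 5.3
tcp_pos: [0.4257, -0.0073, 0.1108]
orientation: [0.156, -3.137, -0.0]
contact_force: [1.0, -0.7, -0.3]
grip_width: 0.034
gripper_force: 0.0
```

```bash
python3 -c "
from h import *
where();mp(-157,-20,62)"
```

```text
machine tcp [-156.8  -19.9  110.8] F [ 0.9 -0.8 -0.3] M [0.01 0.01 0.02] t 5.3
plan [ 0.001 -0.001  0.195] [ 0. -0. -0.] t 5.3 tcp [ 0.4257 -0.0073  0.1108] F [ 1.  -0.7 -0.3]
```

apply_moves(
  rows=[
    [0,0,0.1,0,0,0],
    [0,0,0.195,0,0,0],
    [0,0,0.195,0,0,0],
    [0,0,0.195,0,0,0],
  ],
)

```text
clock: 5.8
tcp_pos: [0.4263, -0.0075, 0.0625]
orientation: [0.155, -3.137, 0.0]
contact_force: [0.1, 0.5, 0.2]
grip_width: 0.0342
gripper_force: 0.0
```

```bash
python3 - <<'E'
from h import *
where();mp(-120,-20,62)
p=r.grab_frame('wrist'); q=r.grab_frame('side')
f=lambda p:cv2.cvtColor(p['pixels'],cv2.COLOR_RGB2BGR)
a=cv2.resize(f(p),(640,400)); b=cv2.resize(f(q)[170:275,240:405],(314,200))
cv2.imwrite('pics/w2.png',np.vstack([a,np.hstack([b,cv2.resize(f(q)[200:250,265:340],(326,200),interpolation=cv2.INTER_CUBIC)])]))
E
```

```text
machine tcp [-156.2  -20.1   62.5] F [0.1 0.5 0.2] M [-0.06 -0.01 -0.07] t 5.8
plan [-0.145  0.     0.002] [-0.    -0.001 -0.   ] t 5.8 tcp [ 0.4263 -0.0075  0.0625] F [0.1 0.5 0.2]
```

View pics/w2.png

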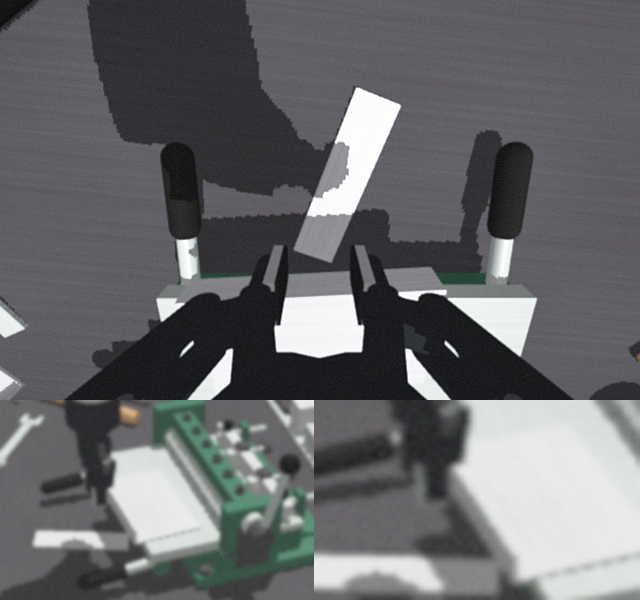

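apply_moves(
  rows=[
    [-0.03,0,0,0,0,0],
    [-0.065,0,0,0,0,0],
    [-0.1,0,0,0,0,0],
    [-0.135,0,0,0,0,0],
    [-0.17,0,0,0,0,0],
  ],
)

```text
clock: 6.52
tcp_pos: [0.4685, -0.0031, 0.062]
orientation: [0.156, -3.136, 0.0]
contact_force: [-0.8, 0.8, -0.2]
grip_width: 0.0343
gripper_force: 0.0
```

```bash
cat >> h.py <<'E'
def inv(p,u,v,z):
    c,s=np.cos(YAW),np.sin(YAW); d=onz(p,(u,v),z/1e3)[:2]-O; return np.round([(c*d[0]+s*d[1])*1e3,(-s*d[0]+c*d[1])*1e3],1)
def sheet(p):
    """sheet corners in the machine frame, from its outline"""
    m=r.outline_of(p,"sheet")
    if not m: return print("no sheet")
    m=m[0]["pixels"].astype(np.uint8); c=max(cv2.findContours(m,0,2)[0],key=cv2.contourArea)
    print("sheet poly",[(tuple(q[0]),inv(p,*q[0],85)) for q in cv2.approxPolyDP(c,4,True)])
E
python3 - <<'E'
from h import *
where();mp(-61,-20,62)
p=r.grab_frame('wrist'); sheet(p); save(p,"w3.png")
E
```

```text
machine tcp [-113.8  -19.9   62. ] F [-0.7  0.9 -0.2] M [ 0.02 -0.01  0.03] t 6.525
plan [-0.211 -0.    -0.   ] [-0.    -0.001 -0.   ] t 6.525 tcp [ 0.4685 -0.0031  0.062 ] F [-0.8  0.8 -0.2]
sheet poly [((np.int32(455), np.int32(223)), array([-135.3,   53.2])), ((np.int32(432), np.int32(207)), array([-144.4,   39.7])), ((np.int32(183), np.int32(220)), array([-137.1,  -92. ])), ((np.int32(162), np.int32(242)), array([-124.1, -105.4])), ((np.int32(183), np.int32(245)), array([-122.3,  -94.2])), ((np.int32(196), np.int32(294)), array([-90.4, -91.4])), ((np.int32(212), np.int32(291)), array([-92.5, -81.8])), ((np.int32(221), np.int32(298)), array([-87.6, -77.1])), ((np.int32(236), np.int32(295)), array([-89.7, -68.1])), ((np.int32(249), np.int32(282)), array([-98.6, -59.8])), ((np.int32(258), np.int32(258)), array([-114.2,  -53.6])), ((np.int32(275), np.int32(244)), array([-122.9,  -43.7])), ((np.int32(284), np.int32(244)), array([-122.9,  -38.7])), ((np.int32(289), np.int32(282)), array([-98.6, -36.8])), ((np.int32(281), np.int32(323)), array([-69.6, -42.6])), ((np.int32(275), np.int32(327)), array([-66.6, -46.4])), ((np.int32(276), np.int32(345)), array([-52.6, -46.4])), ((np.int32(327), np.int32(345)), array([-52.6, -14.5])), ((np.int32(362), np.int32(338)), array([-58.1,   7.1])), ((np.int32(349), np.int32(281)), array([-99.2,  -2.3])), ((np.int32(353), np.int32(245)), array([-122.2,   -0.9])), ((np.int32(363), np.int32(245)), array([-122.2,    4.6])), ((np.int32(380), np.int32(260)), array([-112.9,   14.6])), ((np.int32(401), np.int32(296)), array([-89. ,  28.5])), ((np.int32(416), np.int32(298)), array([-87.6,  37.4])), ((np.int32(434), np.int32(289)), array([-93.8,  47.2])), ((np.int32(438), np.int32(231)), array([-130.6,   44.7]))]
```

View pics/w3.png

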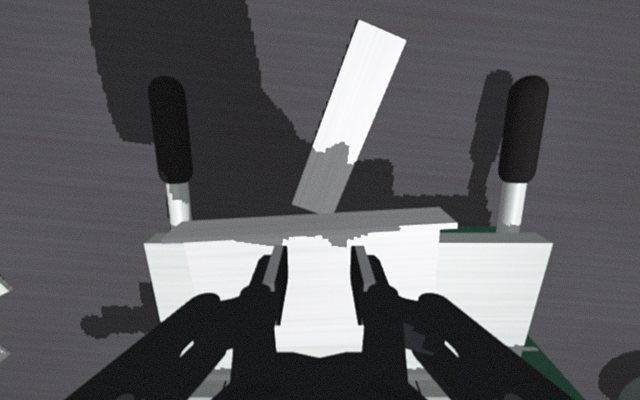

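```bash
python3 - <<'E'
from h import *
p=r.grab_frame('wrist'); print(p["intrinsics"][0], p["eye"], r.get_obs()["tcp_pos"])
c,s=np.cos(YAW),np.sin(YAW)
M=lambda x,y,z:[O[0]+(c*x-s*y)/1e3,O[1]+(s*x+c*y)/1e3,z/1e3]
for z in(62,72,82,92):
  print(z,[proj(p,M(-113.8+dx,-20+dy,z)).round(0) for dx in(-11,0,11) for dy in(-17,17)])
for y in(-92,48): print("leaf/flange",y,proj(p,M(-130,y,60)),proj(p,M(-130,y,85)))
q=r.grab_frame('side')
cv2.imwrite('pics/s3.png',cv2.resize(cv2.cvtColor(q['pixels'],cv2.COLOR_RGB2BGR)[180:260,255:355],(750,600),interpolation=cv2.INTER_CUBIC))
for z in(62,72,82,92): print(z,((proj(q,M(-113.8,-20-30,z))-[255,180])*7.5).round(0))
E
```

```text
[292.475012     0.         318.66804462] [ 0.38603069 -0.01102695  0.22918291] [ 0.46819941 -0.00319153  0.06195334]
62 [array([291., 223.]), array([346., 223.]), array([291., 239.]), array([345., 239.]), array([292., 255.]), array([345., 255.])]
72 [array([289., 230.]), array([347., 230.]), array([290., 247.]), array([347., 247.]), array([290., 263.]), array([346., 263.])]
82 [array([288., 237.]), array([349., 237.]), array([288., 255.]), array([348., 255.]), array([289., 272.]), array([347., 272.])]
92 [array([286., 246.]), array([351., 246.]), array([286., 264.]), array([350., 264.]), array([287., 282.]), array([349., 282.])]
leaf/flange -92 [202.27760476 214.08103618] [184.81276679 231.07349721]
leaf/flange 48 [427.70453763 214.05216914] [444.02781823 231.04941545]
62 [399. 390.]
72 [398. 368.]
82 [398. 346.]
92 [398. 323.]
```

View pics/s3.png

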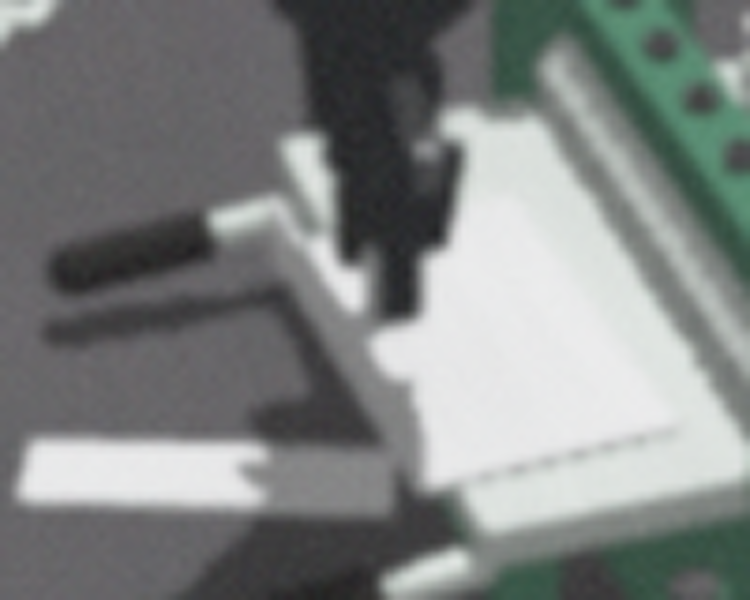

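apply_moves(
  rows=[
    [0,0,-0.1,0,0,0],
    [0.17,0,-0.1,0,0,0],
    [0.17,0,-0.06,0,0,0],
    [0.17,0,0.088,0,0,0],
    [0.17,0,0.088,0,0,0],
  ],
)

```text
clock: 7.35
tcp_pos: [0.4235, -0.0077, 0.0385]
orientation: [0.155, -3.131, 0.001]
contact_force: [-0.4, 0.3, -0.4]
grip_width: 0.0343
gripper_force: 0.0
```

```bash
python3 - <<'E'
from h import *
where();mp(-120,-20,40)
p=r.grab_frame('wrist'); save(p,"w4.png"); sheet(p)
E
```

```text
machine tcp [-159.   -20.    38.5] F [-0.4  0.3 -0.4] M [-0.02  0.06 -0.02] t 7.35
plan [-0.156  0.    -0.007] [-0.    -0.004 -0.   ] t 7.35 tcp [ 0.4235 -0.0077  0.0385] F [-0.4  0.3 -0.4]
sheet poly [((np.int32(352), np.int32(298)), array([-150.4,   -3.4])), ((np.int32(285), np.int32(301)), array([-148.7,  -36.4])), ((np.int32(281), np.int32(323)), array([-135.4,  -38.9])), ((np.int32(275), np.int32(327)), array([-132.9,  -42.1])), ((np.int32(276), np.int32(350)), array([-118. ,  -42.2])), ((np.int32(315), np.int32(357)), array([-113.3,  -21.8])), ((np.int32(360), np.int32(351)), array([-117.3,    2. ])), ((np.int32(362), np.int32(326)), array([-133.5,    2.3])), ((np.int32(356), np.int32(323)), array([-135.4,   -0.9]))]
```

apply_moves(
  rows=[
    [-0.04,0,-0.005,0,0,0],
    [-0.075,0,-0.005,0,0,0],
    [-0.11,0,-0.005,0,0,0],
    [-0.145,0,-0.005,0,0,0],
    [-0.18,0,-0.005,0,0,0],
  ],
)

```text
clock: 8.07
tcp_pos: [0.4707, -0.0029, 0.0412]
orientation: [0.155, -3.136, 0.0]
contact_force: [-1.8, 0.2, 1.6]
grip_width: 0.0342
gripper_force: 0.9
```

```bash
python3 - <<'E'
from h import *
where();mp(-70,-20,40)
p=r.grab_frame('wrist'); save(p,"w5.png"); sheet(p); sheet(r.grab_frame('side'))
E
```

```text
machine tcp [-111.6  -20.    41.2] F [-1.7  0.4  1.6] M [ 0.05  0.39 -0.03] t 8.075
plan [-0.167 -0.     0.005] [-0.    -0.001 -0.   ] t 8.075 tcp [ 0.4707 -0.0029  0.0412] F [-1.8  0.2  1.6]
sheet poly [((np.int32(289), np.int32(271)), array([-116.7,  -34.1])), ((np.int32(284), np.int32(309)), array([-94.4, -37.4])), ((np.int32(275), np.int32(328)), array([-82.4, -42.6])), ((np.int32(277), np.int32(350)), array([-67.7, -42.2])), ((np.int32(315), np.int32(356)), array([-63.6, -21.8])), ((np.int32(359), np.int32(350)), array([-67.7,   2. ])), ((np.int32(362), np.int32(328)), array([-82.4,   2.9])), ((np.int32(356), np.int32(323)), array([-85.6,  -0.4])), ((np.int32(349), np.int32(273)), array([-115.6,   -5. ]))]
sheet poly [((np.int32(334), np.int32(205)), array([-13.7,  20.5])), ((np.int32(317), np.int32(209)), array([-66.6,  16.3])), ((np.int32(312), np.int32(228)), array([-107.6,  -65.4])), ((np.int32(319), np.int32(242)), array([-108.8, -128.2])), ((np.int32(354), np.int32(235)), array([ -12.7, -129.1]))]
```

apply_moves(
  rows=[
    [-0.03,0,0,0,0,0],
    [-0.06,0,0,0,0,0],
    [-0.09,0,0,0,0,0],
    [-0.12,0,0,0,0,0],
    [-0.15,0,0,0,0,0],
  ],
)

```text
clock: 8.9
tcp_pos: [0.508, 0.0008, 0.0412]
orientation: [0.156, -3.136, 0.0]
contact_force: [-0.9, -0.5, -0.7]
grip_width: 0.034
gripper_force: 0.7
```

```bash
python3 - <<'E'
from h import *
where()
p=r.grab_frame('wrist'); save(p,"w6.png"); q=r.grab_frame('side'); save(q,"s6.png"); sheet(q); sheet(r.grab_frame('top'))
a=cv2.imread('pics/w6.png'); b=cv2.imread('pics/s6.png')[160:280,250:400]
cv2.imwrite('pics/c6.png',np.vstack([a[200:],np.hstack([cv2.resize(b,(500,400),interpolation=cv2.INTER_CUBIC),np.zeros((400,140,3),np.uint8)])]))
E
```

```text
machine tcp [-74.1 -19.9  41.2] F [-0.9 -0.4 -0.7] M [-0.03  0.29 -0.01] t 8.9
sheet poly [((np.int32(332), np.int32(205)), array([-19.2,  22.3])), ((np.int32(326), np.int32(218)), array([-56.9, -33.5])), ((np.int32(332), np.int32(238)), array([ -71.6, -123. ])), ((np.int32(354), np.int32(236)), array([ -14.3, -133.1]))]
sheet poly [((np.int32(357), np.int32(175)), array([-16. , -99.9])), ((np.int32(359), np.int32(190)), array([-65. , -99.5]))]
```

```bash
python3 -c "
from h import *
where();mp(-80,-20,250);mp(130,-5,250)"
```

```text
machine tcp [-74.3 -20.   41.3] F [-0.3  1.   0. ] M [-0.06 -0.05  0.01] t 9.15
plan [ 0.024 -0.    -0.835] [-0.    -0.001 -0.   ] t 9.15 tcp [0.5079 0.0008 0.0413] F [-0.4  1.   0. ]
plan [-0.816  0.06  -0.835] [-0.    -0.001 -0.   ] t 9.15 tcp [0.5079 0.0008 0.0413] F [-0.4  1.   0. ]
```

apply_moves(
  rows=[
    [0.03,0,-0.1,0,0,0],
    [0.03,0,-0.35,0,0,0],
    [0.03,0,-0.6,0,0,0],
    [0.03,0,-0.835,0,0,0],
  ],
)

```text
clock: 9.65
tcp_pos: [0.5002, -0.0001, 0.2523]
orientation: [0.155, -3.137, -0.0]
contact_force: [0.9, 1.1, 1.3]
grip_width: 0.0341
gripper_force: 0.0
```

apply_moves(
  rows=[
    [-0.21,0.015,0,0,0,0],
    [-0.42,0.03,0,0,0,0],
    [-0.63,0.045,0,0,0,0],
    [-0.84,0.06,0,0,0,0],
    [-0.84,0.06,0,0,0,0],
  ],
)

```text
clock: 10.28
tcp_pos: [0.71, 0.0372, 0.2474]
orientation: [0.158, -3.135, 0.002]
contact_force: [-0.9, 0.1, -0.4]
grip_width: 0.0343
gripper_force: 0.0
```

```bash
python3 - <<'E'
from h import *
where()
p=r.grab_frame('wrist'); save(p,"w7.png"); np.savez("w7.npz",**{k:p[k] for k in("pixels","intrinsics","eye","attitude")})
print(p["eye"]); 
for t in("gauge","beam","lever_ball"):
  l=r.landmark_of(p,t)[:1]; print(t,l, l and inv(p,*l[0]["point"],0 if t=="beam" else 60))
c,s=np.cos(YAW),np.sin(YAW)
M=lambda x,y,z:[O[0]+(c*x-s*y)/1e3,O[1]+(s*x+c*y)/1e3,z/1e3]
for q in((45,-100,120),(45,100,120),(50,-40,63),(78,-40,63),(50,40,63),(78,40,63),(88,0,63)): print(q,proj(p,M(*q)).round(0))
E
```

```text
machine tcp [130.5  -3.8 247.4] F [-0.8  0.2 -0.4] M [0.06 0.05 0.01] t 10.275
[0.62730524 0.02921353 0.41472122]
gauge [{'point': [321.7, 133.3], 'conf': 0.74}] [83.4 -0.3]
beam [{'point': [322.1, 62.7], 'conf': 0.61}] [0.1 0.4]
lever_ball [{'point': [54.7, 112.4], 'conf': 0.64}] [  60.  -311.1]
(45, -100, 120) [218.  99.]
(45, 100, 120) [428.  99.]
(50, -40, 63) [287. 104.]
(78, -40, 63) [288. 129.]
(50, 40, 63) [357. 104.]
(78, 40, 63) [356. 129.]
(88, 0, 63) [322. 138.]
```

View pics/w7.png

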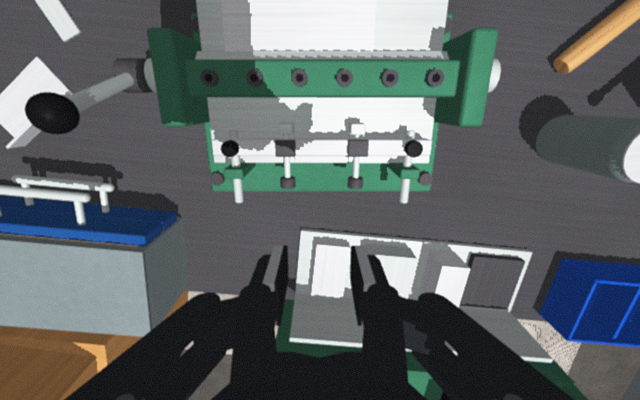

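```bash
python3 - <<'E'
from h import *
p=dict(np.load("w7.npz")); g=cv2.cvtColor(p["pixels"],cv2.COLOR_RGB2GRAY).astype(int)
print("rows 96-160"); 
for cs in((283,290),(353,360),(335,342),(368,375)): print(cs,g[96:160,cs[0]:cs[1]].mean(1).astype(int).tolist())
for rr in(124,128,132): print(rr,g[rr,340:376].tolist(), g[rr,270:306].tolist())
print([ (v,inv(p,357,v,63),inv(p,357,v,66),inv(p,357,v,70)) for v in(110,116,122,128,134)])
E
```

```text
rows 96-160
(283, 290) [106, 191, 240, 244, 244, 245, 234, 211, 199, 184, 166, 150, 135, 133, 134, 133, 132, 133, 132, 131, 132, 132, 130, 131, 131, 127, 122, 121, 127, 137, 139, 134, 133, 133, 131, 129, 129, 122, 120, 122, 126, 126, 122, 98, 63, 42, 45, 44, 42, 47, 62, 82, 91, 96, 96, 95, 96, 95, 89, 88, 125, 197, 220, 220]
(353, 360) [101, 178, 244, 249, 248, 247, 247, 247, 247, 248, 249, 247, 247, 247, 248, 248, 247, 248, 248, 249, 249, 229, 174, 134, 130, 131, 124, 147, 217, 247, 250, 249, 248, 249, 248, 249, 249, 244, 218, 195, 186, 157, 123, 95, 75, 90, 103, 99, 101, 101, 101, 101, 105, 104, 105, 105, 104, 107, 98, 96, 133, 208, 227, 223]
(335, 342) [97, 176, 243, 248, 247, 247, 247, 247, 247, 247, 247, 247, 246, 247, 248, 248, 247, 247, 248, 247, 246, 247, 247, 247, 247, 248, 247, 247, 247, 247, 248, 248, 248, 242, 227, 209, 167, 131, 123, 125, 127, 123, 121, 148, 214, 246, 248, 246, 245, 247, 247, 247, 247, 247, 247, 247, 247, 247, 242, 231, 238, 246, 248, 247]
(368, 375) [101, 183, 244, 249, 247, 247, 247, 247, 247, 249, 249, 248, 247, 247, 248, 248, 248, 248, 249, 248, 248,
[... 964 characters left out ...]
20, 123, 122, 123, 123, 121, 128, 123, 144, 210, 247, 249, 249, 248, 249, 248, 250, 251, 252, 253, 254, 254, 242, 176, 156, 195, 211, 210, 217, 207, 160, 140, 136, 135] [128, 129, 119, 124, 123, 119, 123, 125, 124, 124, 128, 130, 124, 127, 129, 131, 128, 128, 130, 134, 129, 128, 115, 114, 119, 130, 124, 125, 125, 126, 127, 128, 128, 127, 130, 123]
[(110, array([56.8, 40.2]), array([56.7, 39.8]), array([56.6, 39.3])), (116, array([63.4, 40.5]), array([63.3, 40.1]), array([63.1, 39.6])), (122, array([70.1, 40.7]), array([69.9, 40.4]), array([69.7, 39.9])), (128, array([76.9, 41. ]), array([76.7, 40.7]), array([76.3, 40.2])), (134, array([83.8, 41.3]), array([83.5, 41. ]), array([83.1, 40.4]))]
```

```bash
python3 -c "
from h import *
mp(-92,0,250);mp(-92,0,100)"
```

```text
plan [0.877 0.021 0.001] [ 0.    -0.001 -0.001] t 10.475 tcp [0.707 0.035 0.25 ] F [-0.1 -0.1  0.3]
plan [0.876 0.021 0.601] [ 0.    -0.001 -0.001] t 10.475 tcp [0.707 0.035 0.25 ] F [-0.1 -0.1  0.3]
```

apply_moves(
  rows=[
    [0.22,0.005,0,0,0,0],
    [0.44,0.01,0,0,0,0],
    [0.66,0.02,0,0,0,0],
    [0.876,0.021,0,0,0,0],
    [0.876,0.021,0.2,0,0,0],
  ],
)

```text
clock: 11.1
tcp_pos: [0.4885, 0.0193, 0.2043]
orientation: [-0.154, 3.129, 0.011]
contact_force: [2.4, 1.3, -1.2]
grip_width: 0.0338
gripper_force: 0.0
```

```bash
python3 -c "
from h import *
where();mp(-92,0,41)"
```

```text
machine tcp [-91.7   0.4 204.3] F [ 2.5  1.1 -1.2] M [ 0.09 -0.06 -0.  ] t 11.1
plan [ 0.007 -0.006  0.653] [ 0.004  0.006 -0.001] t 11.1 tcp [0.4885 0.0193 0.2043] F [ 2.4  1.3 -1.2]
```

apply_moves(
  rows=[
    [0,0,0.2,0,0,0],
    [0,0,0.42,0,0,0],
    [0,0,0.6,0,0,0],
    [0,0,0.636,0,0,0],
    [0,0,0.636,0,0,0],
  ],
)

```text
clock: 11.72
tcp_pos: [0.4893, 0.0191, 0.042]
orientation: [0.155, -3.137, -0.0]
contact_force: [0.2, -0.1, 0.3]
grip_width: 0.0341
gripper_force: 0.0
```

```bash
python3 -c "
from h import *
where();mp(-48,0,41)"
```

```text
machine tcp [-90.9   0.1  42. ] F [ 0.2 -0.1  0.3] M [-0.01 -0.01 -0.01] t 11.725
plan [-0.172 -0.     0.004] [ 0.    -0.    -0.001] t 11.725 tcp [0.4893 0.0191 0.042 ] F [ 0.2 -0.1  0.3]
```

Push to x ≈ −50 (7–8 mm per row), well short of expected contact near −40.

apply_moves(
  rows=[
    [-0.04,0,0,0,0,0],
    [-0.075,0,0,0,0,0],
    [-0.105,0,0,0,0,0],
    [-0.135,0,0,0,0,0],
    [-0.16,0,0,0,0,0],
  ],
)

```text
clock: 12.35
tcp_pos: [0.5293, 0.0233, 0.0409]
orientation: [0.155, -3.136, 0.0]
contact_force: [-1.7, 0.7, 0.9]
grip_width: 0.0337
gripper_force: 0.9
```

```bash
python3 -c "
from h import *
where(); p=r.grab_frame('top'); sheet(p); where()"
```

```text
machine tcp [-50.8   0.3  40.9] F [-1.7  0.9  0.9] M [-0.01  0.42 -0.05] t 12.35
sheet poly [((np.int32(346), np.int32(175)), array([-11.4, -65. ])), ((np.int32(350), np.int32(185)), array([-45.3, -73.3])), ((np.int32(359), np.int32(184)), array([ -45.8, -102.2])), ((np.int32(357), np.int32(174)), array([ -12.8, -100.3]))]
machine tcp [-50.    0.3  41. ] F [-1.3  0.4  0.3] M [-0.03  0.01  0.01] t 12.45
```

apply_moves(
  rows=[
    [-0.004,0,0,0,0,0],
    [-0.008,0,0,0,0,0],
    [-0.012,0,0,0,0,0],
    [-0.016,0,0,0,0,0],
  ],
)

```text
clock: 12.95
tcp_pos: [0.5327, 0.0236, 0.0409]
orientation: [0.155, -3.136, 0.0]
contact_force: [-1.3, -0.4, -1.0]
grip_width: 0.0341
gripper_force: 0.7
```

apply_moves(
  rows=[
    [-0.004,0,0,0,0,0],
    [-0.008,0,0,0,0,0],
  ],
)

```text
clock: 13.2
tcp_pos: [0.5349, 0.0238, 0.0409]
orientation: [0.156, -3.136, 0.0]
contact_force: [-1.0, -0.1, -1.3]
grip_width: 0.0342
gripper_force: 0.7
```

apply_moves(
  rows=[
    [-0.003,0,0,0,0,0],
    [-0.006,0,0,0,0,0],
    [-0.006,0,0,0,0,0],
  ],
)

```text
clock: 13.58
tcp_pos: [0.5366, 0.024, 0.041]
orientation: [0.156, -3.136, 0.0]
contact_force: [-1.6, 0.4, 0.6]
grip_width: 0.034
gripper_force: 0.5
```

apply_moves(
  rows=[
    [-0.002,0,0,0,0,0],
    [-0.004,0,0,0,0,0],
    [-0.004,0,0,0,0,0],
  ],
)

```text
clock: 13.95
tcp_pos: [0.5375, 0.0241, 0.041]
orientation: [0.156, -3.136, 0.0]
contact_force: [-1.6, -0.5, -0.1]
grip_width: 0.0341
gripper_force: 0.6
```

apply_moves(
  rows=[
    [-0.002,0,0,0,0,0],
    [-0.004,0,0,0,0,0],
    [-0.004,0,0,0,0,0],
  ],
)

```text
clock: 14.32
tcp_pos: [0.5379, 0.024, 0.0408]
orientation: [0.155, -3.135, 0.0]
contact_force: [-3.5, -1.4, 1.9]
grip_width: 0.0341
gripper_force: 1.8
```

apply_moves(
  rows=[
    [-0.001,0,0,0,0,0],
    [-0.002,0,0,0,0,0],
    [-0.002,0,0,0,0,0],
  ],
)

```text
clock: 14.7
tcp_pos: [0.5384, 0.0238, 0.0408]
orientation: [0.155, -3.135, 0.001]
contact_force: [-4.0, -2.2, 2.5]
grip_width: 0.0344
gripper_force: 2.4
```

```bash
python3 -c "
from h import *
where(); p=r.grab_frame('top'); sheet(p); where(); q=r.grab_frame('top'); where();sheet(r.grab_frame('side'))"
```

```text
machine tcp [-41.6  -0.   40.8] F [-4.2 -1.7  2.5] M [-0.48  0.94 -0.04] t 14.7
no sheet
machine tcp [-41.6  -0.   40.8] F [-5.2 -1.4  1.9] M [-0.51  0.93 -0.16] t 14.8
machine tcp [-41.5  -0.   40.8] F [-4.2 -0.7  2.6] M [-0.51  0.95 -0.13] t 14.85
sheet poly [((np.int32(334), np.int32(211)), array([-24.2,  -8.3])), ((np.int32(333), np.int32(222)), array([-45. , -57.3])), ((np.int32(342), np.int32(236)), array([ -44. , -123.3])), ((np.int32(353), np.int32(236)), array([ -16.8, -132.3])), ((np.int32(341), np.int32(213)), array([ -9. , -23.8]))]
```

apply_moves(
  rows=[
    [-0.001,0,0,0,0,0],
    [-0.002,0,0,0,0,0],
    [-0.002,0,0,0,0,0],
  ],
)

```text
clock: 15.32
tcp_pos: [0.5388, 0.0238, 0.0407]
orientation: [0.155, -3.135, 0.001]
contact_force: [-4.9, -2.3, 1.3]
grip_width: 0.0339
gripper_force: 2.5
```

```bash
python3 -c "
from h import *
for i in range(3): where(); r.grab_frame('top')"
```

```text
machine tcp [-41.2  -0.1  40.7] F [-5.1 -1.8  1.3] M [-0.51  1.01 -0.1 ] t 15.325
machine tcp [-41.2  -0.1  40.7] F [-4.9 -1.5  1.8] M [-0.54  1.06 -0.14] t 15.375
machine tcp [-41.2  -0.2  40.8] F [-5.1 -1.9  1.5] M [-0.49  0.99 -0.14] t 15.425
```

apply_moves(
  rows=[
    [-0.001,0,0,0,0,0],
    [-0.002,0,0,0,0,0],
    [-0.003,0,0,0,0,0],
    [-0.003,0,0,0,0,0],
  ],
)

```text
clock: 15.98
tcp_pos: [0.5393, 0.0237, 0.0407]
orientation: [0.154, -3.135, 0.001]
contact_force: [-6.1, -1.8, 2.4]
grip_width: 0.0345
gripper_force: 2.8
```

```bash
python3 -c "
from h import *
for i in range(3): where(); r.grab_frame('top')"
```

```text
machine tcp [-40.8  -0.2  40.7] F [-6.3 -1.2  2.4] M [-0.57  1.11 -0.1 ] t 15.975
machine tcp [-40.7  -0.2  40.7] F [-6.3 -1.9  2.1] M [-0.6   1.08 -0.17] t 16.025
machine tcp [-40.8  -0.2  40.7] F [-5.1 -2.9  1.9] M [-0.58  1.11 -0.18] t 16.075
```

apply_moves(
  rows=[
    [0.02,0,0,0,0,0],
    [0.08,0,0,0,0,0],
    [0.1,0,-0.2,0,0,0],
    [0.1,0,-0.45,0,0,0],
    [0.1,0,-0.7,0,0,0],
  ],
)

```text
clock: 16.75
tcp_pos: [0.5148, 0.0221, 0.2177]
orientation: [0.156, -3.137, -0.001]
contact_force: [1.3, 1.1, 0.0]
grip_width: 0.0342
gripper_force: 0.0
```

```bash
python3 -c "
from h import *
where();mp(130,-5,250)"
```

```text
machine tcp [-65.3   0.6 217.7] F [1.4 0.9 0. ] M [ 0.02 -0.08  0.  ] t 16.75
plan [-0.781 -0.022 -0.13 ] [ 0.    -0.001  0.   ] t 16.75 tcp [0.5148 0.0221 0.2177] F [1.3 1.1 0. ]
```

apply_moves(
  rows=[
    [-0.2,-0.02,-0.13,0,0,0],
    [-0.4,-0.02,-0.13,0,0,0],
    [-0.6,-0.02,-0.13,0,0,0],
    [-0.78,-0.02,-0.13,0,0,0],
    [-0.78,-0.02,-0.13,0,0,0],
  ],
)

```text
clock: 17.38
tcp_pos: [0.7117, 0.0372, 0.2465]
orientation: [0.158, -3.136, 0.001]
contact_force: [-0.4, -0.3, 1.1]
grip_width: 0.0344
gripper_force: 0.0
```

```bash
python3 - <<'E'
from h import *
r.grab_frame('top');where()
p=r.grab_frame('wrist'); save(p,"w8.png"); np.savez("w8.npz",**{k:p[k] for k in("pixels","intrinsics","eye","attitude")})
g=cv2.cvtColor(p["pixels"],cv2.COLOR_RGB2GRAY).astype(int)
c,s=np.cos(YAW),np.sin(YAW)
M=lambda x,y,z:[O[0]+(c*x-s*y)/1e3,O[1]+(s*x+c*y)/1e3,z/1e3]
for x in(50,60,70,80,88): print(x,[proj(p,M(x,y,63)).round(1) for y in(-95,-40,0,40,55)])
print("rows 96..150")
for y in(-90,-70,-60,-40,-20,0,20,40,52): 
    u=int(proj(p,M(70,y,63))[0]); print(y,u,g[96:150,u-1:u+2].mean(1).astype(int).tolist())
print([(v,inv(p,320,v,63)) for v in(116,120,124,128,132)])
E
```

```text
machine tcp [130.7  -4.5 247. ] F [-0.7  0.5  0.6] M [ 0.01  0.02 -0.03] t 17.425
50 [array([239.3, 103.5]), array([287.5, 103.5]), array([322.6, 103.5]), array([357.6, 103.5]), array([370.8, 103.5])]
60 [array([240.1, 112.7]), array([287.8, 112.7]), array([322.5, 112.7]), array([357.3, 112.7]), array([370.3, 112.7])]
70 [array([240.8, 121.6]), array([288.1, 121.6]), array([322.5, 121.6]), array([356.9, 121.6]), array([369.8, 121.6])]
80 [array([241.5, 130.4]), array([288.4, 130.4]), array([322.5, 130.4]), array([356.6, 130.4]), array([369.3, 130.4])]
88 [array([242.1, 137.4]), array([288.6, 137.4]), array([322.4, 137.4]), array([356.3, 137.4]), array([369. , 137.4])]
rows 96..150
-90 245 [64, 111, 137, 142, 136, 140, 140, 142, 137, 139, 141, 140, 142, 138, 138, 139, 143, 142, 142, 139, 143, 141, 142, 143, 141, 136, 126, 127, 125, 128, 128, 125, 129, 127, 126, 125, 125, 126, 128, 125, 123, 122, 118, 126, 128, 129, 131, 131, 133, 133, 132, 130, 154, 227]
-70 262 [66, 111, 135, 143, 138, 138, 137, 142, 140, 139, 141, 143, 141, 142, 140, 143, 144, 143, 141, 141, 142, 143, 141, 141, 143,
[... 1516 characters left out ...]
247, 248]
40 356 [133, 243, 253, 250, 248, 248, 249, 249, 249, 248, 249, 250, 250, 250, 248, 247, 248, 251, 251, 251, 251, 251, 218, 150, 135, 131, 126, 175, 234, 249, 249, 249, 249, 249, 248, 249, 248, 240, 224, 205, 197, 165, 125, 90, 79, 94, 102, 99, 105, 103, 102, 101, 107, 105]
52 367 [131, 241, 254, 250, 248, 249, 249, 249, 249, 248, 249, 249, 249, 249, 248, 247, 248, 250, 251, 250, 249, 250, 250, 250, 250, 250, 249, 248, 248, 248, 248, 248, 248, 248, 249, 215, 142, 122, 123, 121, 128, 123, 122, 103, 93, 97, 107, 106, 110, 109, 110, 109, 117, 123]
[(116, array([63.7, -2.9])), (120, array([68.2, -2.9])), (124, array([72.7, -2.9])), (128, array([77.2, -2.9])), (132, array([81.8, -2.9]))]
```

```bash
python3 - <<'E'
from h import *
p=dict(np.load("w8.npz")); g=cv2.cvtColor(p["pixels"],cv2.COLOR_RGB2GRAY).astype(float)
c,s=np.cos(YAW),np.sin(YAW)
def edge(u,lo,hi,sgn,w=1):
    col=cv2.GaussianBlur(g,(3,3),0)[lo:hi,u-w:u+w+1].mean(1); d=np.maximum(np.diff(col)*sgn,0); d[d<d.max()*.4]=0
    return lo+.5+(d*np.arange(len(d))).sum()/d.sum()
us=[u for u in range(238,302,2) if not 278<=u<=298]; vs=[edge(u,118,126,-1) for u in us]
k=np.polyfit(us,vs,1); res=np.array(vs)-np.polyval(k,us); ok=abs(res)<.6; k=np.polyfit(np.array(us)[ok],np.array(vs)[ok],1)
print("sheet edge slope px/px",k[0],"rows",np.polyval(k,[288,357]),"rms",res[ok].std(),ok.sum())
print("bar top front edge", [(u,round(edge(u,136,143,1),2)) for u in(305,310,315,320,325,330,335,340)])
print("finger front edges L",[round(edge(u,120,127,1),2) for u in range(283,292,2)],"R",[round(edge(u,120,127,1),2) for u in range(353,362,2)])
print("beam rear edge",[(u,round(edge(u,93,100,1),2)) for u in range(300,420,20)])
q=p["pixels"][116:130].astype(int)
for u in(345,366,370): print(u,q[:,u].tolist())
E
```

```text
sheet edge slope px/px 0.007392330014422944 rows [121.27193752 121.78200829] rms 0.1693462396389773 21
bar top front edge [(305, np.float64(141.5)), (310, np.float64(141.11)), (315, np.float64(139.46)), (320, np.float64(139.4)), (325, np.float64(139.37)), (330, np.float64(139.36)), (335, np.float64(139.34)), (340, np.float64(139.36))]
finger front edges L [np.float64(123.99), np.float64(123.96), np.float64(123.97), np.float64(123.98), np.float64(124.01)] R [np.float64(123.45), np.float64(123.35), np.float64(123.36), np.float64(123.4), np.float64(123.9)]
beam rear edge [(300, np.float64(96.62)), (320, np.float64(96.44)), (340, np.float64(96.42)), (360, np.float64(96.44)), (380, np.float64(96.38)), (400, np.float64(96.41))]
345 [[250, 250, 251], [250, 250, 252], [252, 252, 253], [251, 251, 253], [252, 252, 255], [248, 248, 250], [220, 224, 224], [165, 173, 170], [129, 136, 134], [153, 161, 161], [232, 240, 239], [251, 255, 254], [227, 234, 233], [169, 178, 174]]
366 [[249, 249, 251], [250, 250, 251], [250, 250, 252], [250, 250, 251], [249, 250, 251], [250, 250, 251], [249, 250, 250], [245, 248, 248], [245, 248, 248], [246, 248, 248], [244, 247, 247], [245, 248, 247], [244, 247, 246], [243, 247, 247]]
370 [[248, 250, 250], [248, 251, 250], [247, 250, 250], [246, 249, 249], [247, 250, 249], [249, 252, 251], [248, 250, 250], [248, 250, 250], [248, 250, 250], [248, 250, 250], [248, 251, 250], [247, 250, 250], [248, 250, 250], [247, 250, 250]]
```

```bash
python3 -c "
from h import *
mp(-70,-25,250)"
```

```text
plan [ 0.8   -0.081 -0.008] [-0.    -0.002 -0.   ] t 17.475 tcp [0.7095 0.0361 0.2476] F [-1.  -0.6  0. ]
```

apply_moves(
  rows=[
    [0.2,-0.02,0,0,0,0],
    [0.4,-0.04,0,0,0,0],
    [0.6,-0.06,0,0,0,0],
    [0.8,-0.08,0,0,0,0],
    [0.8,-0.08,0.16,0,0,0],
  ],
  claw=0,
)

```text
clock: 18.1
tcp_pos: [0.511, -0.0043, 0.2114]
orientation: [-0.153, 3.133, 0.008]
contact_force: [1.3, -0.9, -0.5]
grip_width: -0.0004
gripper_force: 0.0
```

apply_moves(
  rows=[
    [0,0,0.25,0,0,0],
    [0,0,0.5,0,0,0],
    [0,0,0.64,0,0,0],
    [0,0,0.67,0,0,0],
    [0,0,0.67,0,0,0],
  ],
)

```text
clock: 18.73
tcp_pos: [0.5129, -0.0035, 0.042]
orientation: [0.155, -3.137, -0.001]
contact_force: [1.2, 0.1, 0.8]
grip_width: 0.0004
gripper_force: 0.0
```

```bash
python3 -c "
from h import *
where();mp(-45,-25,42)"
```

```text
machine tcp [-69.7 -24.7  42. ] F [ 1.2 -0.   0.8] M [-0.02 -0.01  0.03] t 18.725
plan [-0.099 -0.001  0.   ] [ 0. -0. -0.] t 18.725 tcp [ 0.5129 -0.0035  0.042 ] F [1.2 0.1 0.8]
```

apply_moves(
  rows=[
    [-0.03,0,0,0,0,0],
    [-0.06,0,0,0,0,0],
    [-0.085,0,0,0,0,0],
    [-0.095,0,0,0,0,0],
    [-0.1,0,0,0,0,0],
  ],
)

```text
clock: 19.35
tcp_pos: [0.5377, -0.0011, 0.0409]
orientation: [0.156, -3.136, 0.0]
contact_force: [0.2, 0.3, -0.5]
grip_width: 0.0001
gripper_force: 0.0
```

apply_moves(
  rows=[
    [-0.003,0,0,0,0,0],
    [-0.006,0,0,0,0,0],
    [-0.009,0,0,0,0,0],
    [-0.01,0,0,0,0,0],
  ],
)

```text
clock: 19.85
tcp_pos: [0.5401, -0.0008, 0.0409]
orientation: [0.155, -3.136, 0.0]
contact_force: [-0.1, -0.7, -0.1]
grip_width: -0.0
gripper_force: 0.0
```

```bash
python3 -c "
from h import *
where()"
```

```text
machine tcp [-42.3 -24.7  40.9] F [-0.1 -0.7 -0.1] M [0.01 0.03 0.01] t 19.85
```

apply_moves(
  rows=[
    [-0.002,0,0,0,0,0],
    [-0.004,0,0,0,0,0],
    [-0.004,0,0,0,0,0],
  ],
)

```text
clock: 20.23
tcp_pos: [0.5412, -0.0007, 0.0409]
orientation: [0.155, -3.136, 0.0]
contact_force: [0.4, -0.4, 0.3]
grip_width: -0.0
gripper_force: 0.0
```

apply_moves(
  rows=[
    [-0.002,0,0,0,0,0],
    [-0.003,0,0,0,0,0],
    [-0.003,0,0,0,0,0],
  ],
)

```text
clock: 20.6
tcp_pos: [0.5416, -0.0006, 0.0408]
orientation: [0.155, -3.136, 0.0]
contact_force: [-0.2, 0.2, 0.0]
grip_width: -0.0002
gripper_force: 0.5
```

apply_moves(
  rows=[
    [-0.002,0,0,0,0,0],
    [-0.003,0,0,0,0,0],
    [-0.003,0,0,0,0,0],
  ],
)

```text
clock: 20.98
tcp_pos: [0.5419, -0.0008, 0.0407]
orientation: [0.155, -3.135, 0.0]
contact_force: [-3.5, -1.6, 1.9]
grip_width: 0.0002
gripper_force: 1.9
```

apply_moves(
  rows=[
    [-0.002,0,0,0,0,0],
    [-0.003,0,0,0,0,0],
    [-0.003,0,0,0,0,0],
  ],
)

```text
clock: 21.35
tcp_pos: [0.5421, -0.0008, 0.0406]
orientation: [0.155, -3.134, 0.0]
contact_force: [-5.6, -2.8, 2.7]
grip_width: -0.0
gripper_force: 3.0
```

```bash
python3 -c "
from h import *
for i in range(3): where(); r.grab_frame('top')"
```

```text
machine tcp [-40.4 -24.9  40.6] F [-5.9 -2.3  2.7] M [-0.35  1.2  -0.01] t 21.35
machine tcp [-40.4 -25.   40.6] F [-6.1 -1.7  2.8] M [-0.32  1.12 -0.05] t 21.4
machine tcp [-40.4 -25.   40.6] F [-5.7 -1.5  3. ] M [-0.37  1.17 -0.03] t 21.45
```

apply_moves(
  rows=[
    [-0.001,0,0,0,0,0],
    [-0.0015,0,0,0,0,0],
    [-0.0015,0,0,0,0,0],
  ],
)

```text
clock: 21.88
tcp_pos: [0.5421, -0.0008, 0.0406]
orientation: [0.155, -3.133, 0.0]
contact_force: [-7.7, -0.9, 3.3]
grip_width: 0.0002
gripper_force: 3.4
```

apply_moves(
  rows=[
    [0.02,0,0,0,0,0],
    [0.08,0,0,0,0,0],
    [0.1,0,-0.2,0,0,0],
    [0.1,0,-0.45,0,0,0],
    [0.1,0,-0.7,0,0,0],
  ],
)

```text
clock: 22.5
tcp_pos: [0.5184, -0.0028, 0.2177]
orientation: [0.156, -3.137, -0.0]
contact_force: [2.2, 1.8, -0.9]
grip_width: 0.0002
gripper_force: 0.0
```

```bash
python3 -c "
from h import *
where();mp(130,-5,250)"
```

```text
machine tcp [-64.2 -24.6 217.7] F [ 2.4  1.6 -0.9] M [ 0.04 -0.07  0.03] t 22.5
plan [-0.777  0.079 -0.13 ] [ 0.    -0.001 -0.   ] t 22.5 tcp [ 0.5184 -0.0028  0.2177] F [ 2.2  1.8 -0.9]
```

apply_moves(
  rows=[
    [-0.2,0.02,-0.13,0,0,0],
    [-0.4,0.04,-0.13,0,0,0],
    [-0.6,0.06,-0.13,0,0,0],
    [-0.78,0.08,-0.13,0,0,0],
    [-0.78,0.08,-0.13,0,0,0],
  ],
)

```text
clock: 23.12
tcp_pos: [0.7129, 0.0379, 0.2464]
orientation: [0.159, -3.136, 0.001]
contact_force: [-0.4, -0.9, -0.7]
grip_width: -0.0002
gripper_force: 0.0
```

```bash
cat > chk.py <<'E'
from h import *
r.grab_frame('top');where()
p=r.grab_frame('wrist'); save(p,"w9.png"); g=cv2.cvtColor(p["pixels"],cv2.COLOR_RGB2GRAY).astype(float)
def edge(u,lo,hi,sgn,w=1):
    col=cv2.GaussianBlur(g,(3,3),0)[lo:hi,u-w:u+w+1].mean(1); d=np.maximum(np.diff(col)*sgn,0); d[d<d.max()*.4]=0
    return lo+.5+(d*np.arange(len(d))).sum()/d.sum()
us=[u for u in range(238,302,2) if not 278<=u<=298]; vs=[edge(u,118,126,-1) for u in us]
k=np.polyfit(us,vs,1); res=np.array(vs)-np.polyval(k,us); ok=abs(res)<.6; k=np.polyfit(np.array(us)[ok],np.array(vs)[ok],1)
print("slope",k[0],"rows",np.polyval(k,[288,357]),"rms",res[ok].std(),ok.sum())
print("bar",[(u,round(edge(u,136,143,1),2)) for u in(320,330,340)],"L",[round(edge(u,120,127,1),2) for u in range(283,292,2)],"R",[round(edge(u,120,127,1),2) for u in range(353,362,2)],"beam",[(u,round(edge(u,93,100,1),2)) for u in range(320,420,20)])
print([p["pixels"][119:128,u,0].tolist() for u in(366,367,369)])
l=r.landmark_of(p,"lever_ball"); print(l[:1])
q=r.grab_frame('side'); m=r.landmark_of(q,"lever_ball")[:1]; print(m)
if l and m:
    a,d=ray(q,m[0]["point"]); b,e=ray(p,l[0]["point"]); x=np.linalg.lstsq(np.c_[d,-e],b-a,rcond=None)[0]
    for X in(a+d*x[0],b+e*x[1]):
        c,s=np.cos(YAW),np.sin(YAW); D=X[:2]-O; print("ball machine",(c*D[0]+s*D[1])*1e3,(-s*D[0]+c*D[1])*1e3,X[2]*1e3)
E
python3 chk.py
```

```text
machine tcp [131.8  -4.4 247. ] F [-1.  -0.9 -0.1] M [-0.01  0.03  0.01] t 23.175
slope 0.0034642029377423026 rows [120.9735505 121.2125805] rms 0.19783385321090183 21
bar [(320, np.float64(138.39)), (330, np.float64(138.36)), (340, np.float64(138.34))] L [np.float64(123.25), np.float64(123.02), np.float64(123.01), np.float64(123.0), np.float64(123.1)] R [np.float64(122.43), np.float64(122.33), np.float64(122.33), np.float64(122.38), np.float64(122.89)] beam [(320, np.float64(95.38)), (340, np.float64(95.4)), (360, np.float64(95.4)), (380, np.float64(95.41)), (400, np.float64(95.43))]
[[250, 250, 249, 247, 247, 246, 246, 246, 244], [251, 250, 249, 248, 249, 248, 248, 248, 249], [249, 250, 248, 249, 248, 249, 249, 249, 249]]
[{'point': [52.9, 109.7], 'conf': 0.88}]
[{'point': [395.4, 202.9], 'conf': 0.67}]
ball machine 64.01526506462102 -189.97125929540732 207.59691703485572
ball machine 54.18006441729209 -186.6384908009956 204.43990749253658
```

```bash
python3 -c "
from h import *
mp(58,-187,260)"
```

```text
plan [ 0.29  -0.727 -0.045] [ 0.    -0.001 -0.001] t 23.375 tcp [0.7103 0.0357 0.2487] F [ 0.3 -0.5 -0. ]
```

apply_moves(
  rows=[
    [0.08,-0.19,-0.045,0,0,0],
    [0.16,-0.38,-0.045,0,0,0],
    [0.24,-0.58,-0.045,0,0,0],
    [0.29,-0.727,-0.045,0,0,0],
    [0.29,-0.727,-0.045,0,0,0],
  ],
  claw=0.7,
)

```text
clock: 24.0
tcp_pos: [0.6547, -0.157, 0.2609]
orientation: [0.143, -3.138, 0.002]
contact_force: [-0.0, -0.4, -0.6]
grip_width: 0.0594
gripper_force: 0.0
```

```bash
python3 - <<'E'
from h import *
where()
p=r.grab_frame('wrist'); save(p,"w10.png"); print(r.search_frame(p,"lever_ball")[:1])
l=r.landmark_of(p,"lever_ball")[:1]; print(l, l and inv(p,*l[0]["point"],204))
c,s=np.cos(YAW),np.sin(YAW)
M=lambda x,y,z:[O[0]+(c*x-s*y)/1e3,O[1]+(s*x+c*y)/1e3,z/1e3]
print("expected ball px",proj(p,M(58,-187,205)))
mp(58,-186,155)
q=r.grab_frame('side'); o=r.outline_of(q,"lever_ball")[:1]; l=r.landmark_of(q,"lever_ball")[:1]; print(l,[proj(q,M(25+110*np.sin(a),-185,100+110*np.cos(a))).round(1) for a in(.28,.34,.4)])
E
```

```text
machine tcp [  56.1 -191.6  260.9] F [-0.1 -0.4 -0.6] M [ 0.07 -0.04  0.05] t 24.0
[{'rect': [309.3, 132.8, 32.6, 94.6], 'conf': 0.67}]
[{'point': [324.6, 207.5], 'conf': 0.9}] [  55.3 -186.6]
expected ball px [324.17607587 211.04283258]
plan [ 0.004 -0.004  0.419] [ 0.001 -0.001  0.   ] t 24.15 tcp [ 0.6571 -0.1504  0.2598] F [1.1 0.2 1. ]
[{'point': [397.3, 202.9], 'conf': 0.58}] [array([391.2, 203.1]), array([393.4, 203.3]), array([395.7, 203.7])]
```

apply_moves(
  rows=[
    [0.004,-0.004,0.2,0,0,0],
    [0.004,-0.004,0.4,0,0,0],
    [0.004,-0.004,0.42,0,0,0],
    [0.004,-0.004,0.42,0,0,0],
  ],
)

```text
clock: 24.8
tcp_pos: [0.6569, -0.1526, 0.1557]
orientation: [0.157, -3.137, 0.001]
contact_force: [-0.0, -0.4, 0.6]
grip_width: 0.0597
gripper_force: 0.0
```

apply_moves(
  rows=[
    [0,0,0,0,0,0],
    [0,0,0,0,0,0],
    [0,0,0,0,0,0],
    [0,0,0,0,0,0],
  ],
  claw=0,
  newtons=25,
)

```text
clock: 25.3
tcp_pos: [0.6576, -0.1512, 0.1568]
orientation: [-0.157, 3.136, 0.003]
contact_force: [-0.1, 4.3, 6.4]
grip_width: 0.0264
gripper_force: 24.2
```

```bash
python3 - <<'E'
from h import *
where()
p=r.grab_frame('wrist'); print(r.landmark_of(p,"lever_ball")[:1])
E
```

```text
machine tcp [  59.6 -186.1  156.8] F [0.4 4.3 6.4] M [ 0.84  0.15 -0.04] t 25.3
[{'point': [321.1, 277.2], 'conf': 0.91}]
```

apply_moves(
  rows=[
    [0.044,0,-0.012,0,0,0],
    [0.088,0,-0.018,0,0,0],
    [0.132,0,-0.02,0,0,0],
    [0.176,0,-0.018,0,0,0],
    [0.22,0,-0.012,0,0,0],
  ],
)

```text
clock: 26.02
tcp_pos: [0.6034, -0.1567, 0.1596]
orientation: [-0.158, 3.134, 0.002]
contact_force: [3.5, 3.9, 1.2]
grip_width: 0.0265
gripper_force: 25.0
```

```bash
python3 - <<'E'
from h import *
where(); print(r.get_obs()["grip_width"],r.get_obs()["gripper_force"])
p=r.grab_frame('wrist'); print(r.landmark_of(p,"lever_ball")[:1])
E
```

```text
machine tcp [   5.2 -186.2  159.6] F [3.9 3.6 1.2] M [ 0.71 -0.75 -0.01] t 26.025
0.02654659788805581 25.019659101963043
[{'point': [320.1, 284.3], 'conf': 0.61}]
```

apply_moves(
  rows=[
    [0.042,0,0.011,0,0,0],
    [0.084,0,0.026,0,0,0],
    [0.123,0,0.045,0,0,0],
    [0.161,0,0.068,0,0,0],
    [0.196,0,0.095,0,0,0],
  ],
  newtons=40,
)

```text
clock: 26.75
tcp_pos: [0.5541, -0.1617, 0.1353]
orientation: [-0.158, 3.136, 0.002]
contact_force: [2.0, 5.4, 3.4]
grip_width: 0.0258
gripper_force: 40.3
```

apply_moves(
  rows=[
    [0.016,0,0.015,0,0,0],
    [0.032,0,0.03,0,0,0],
    [0.047,0,0.046,0,0,0],
    [0.061,0,0.063,0,0,0],
    [0.066,0,0.07,0,0,0],
  ],
)

```text
clock: 27.38
tcp_pos: [0.5372, -0.1634, 0.1174]
orientation: [-0.157, 3.137, 0.002]
contact_force: [0.5, 5.5, 4.1]
grip_width: 0.0257
gripper_force: 40.8
```

```bash
python3 - <<'E'
from h import *
where(); print(r.get_obs()["grip_width"],r.get_obs()["gripper_force"])
p=r.grab_frame('wrist'); l=r.landmark_of(p,"lever_ball")[:1]; print(l)
if l: print(inv(p,*l[0]["point"],168))
E
```

```text
machine tcp [ -61.4 -186.2  117.4] F [1.  5.5 4.1] M [ 1.01 -0.33 -0.03] t 27.375
0.025685891692050995 40.848968625068665
[{'point': [84.4, 101.6], 'conf': 0.73}]
[-144.5 -274.4]
```

apply_moves(
  rows=[
    [0.008,0,0.01,0,0,0],
    [0.016,0,0.02,0,0,0],
    [0.016,0,0.02,0,0,0],
  ],
)

```text
clock: 27.85
tcp_pos: [0.5363, -0.1635, 0.1154]
orientation: [-0.158, 3.131, 0.003]
contact_force: [-1.5, 8.6, 23.8]
grip_width: 0.026
gripper_force: 42.0
```

```bash
python3 - <<'E'
from h import *
where(); print(r.get_obs()["grip_width"],r.get_obs()["gripper_force"])
c,s=np.cos(YAW),np.sin(YAW)
M=lambda x,y,z:[O[0]+(c*x-s*y)/1e3,O[1]+(s*x+c*y)/1e3,z/1e3]
q=r.grab_frame('side'); save(q,'s11.png'); print(r.landmark_of(q,"lever_ball")[:2],r.search_frame(q,"lever_ball")[:2],[proj(q,M(25-110*np.sin(a),-185,100+110*np.cos(a))).round(1) for a in(-.4,.5,.7,.8,.9,1)])
E
```

```text
machine tcp [ -62.3 -186.3  115.4] F [-0.7  8.7 23.8] M [1.86 0.08 0.03] t 27.85
0.025954334745829366 42.01951861381531
[{'point': [347.3, 225.2], 'conf': 0.57}] [{'rect': [354.3, 226.8, 27.3, 22.9], 'conf': 0.49}] [array([395.7, 203.7]), array([359.1, 212.4]), array([351.8, 218. ]), array([348.5, 221.2]), array([345.6, 224.6]), array([342.9, 228.1])]
```

apply_moves(
  rows=[
    [-0.006,0,-0.007,0,0,0],
    [-0.01,0,-0.012,0,0,0],
    [-0.01,0,-0.012,0,0,0],
  ],
)

```text
clock: 28.38
tcp_pos: [0.5361, -0.1635, 0.1157]
orientation: [-0.158, 3.137, 0.002]
contact_force: [0.0, 6.4, 5.9]
grip_width: 0.026
gripper_force: 41.0
```

apply_moves(
  rows=[
    [0,0,0,0,0,0],
    [0,0,0,0,0,0],
    [0,0,0,0,0,0],
    [0,0,0,0,0,0],
  ],
  claw=0.75,
)

```text
clock: 28.88
tcp_pos: [0.5344, -0.1652, 0.1144]
orientation: [0.155, -3.136, 0.0]
contact_force: [-1.3, -0.3, 0.3]
grip_width: 0.0639
gripper_force: 0.0
```

apply_moves(
  rows=[
    [0,0,-0.2,0,0,0],
    [0,0,-0.45,0,0,0],
    [0,0,-0.6,0,0,0],
    [0,0,-0.6,0,0,0],
  ],
)

```text
clock: 29.38
tcp_pos: [0.5366, -0.1657, 0.2676]
orientation: [-0.155, 3.133, -0.001]
contact_force: [0.8, -0.0, -0.4]
grip_width: 0.0641
gripper_force: 0.0
```

```bash
python3 - <<'E'
from h import *
where()
c,s=np.cos(YAW),np.sin(YAW)
M=lambda x,y,z:[O[0]+(c*x-s*y)/1e3,O[1]+(s*x+c*y)/1e3,z/1e3]
for n in("wrist","side"):
    q=r.grab_frame(n); save(q,n+'12.png'); print(n,r.landmark_of(q,"lever_ball")[:2],[proj(q,M(25-110*np.sin(a),-185,100+110*np.cos(a))).round(1) for a in(.5,.7,.8,.85,.9,1)])
mp(130,-5,250)
E
```

```text
machine tcp [ -62.3 -188.5  267.6] F [ 0.7 -0.1 -0.4] M [0.01 0.02 0.03] t 29.375
wrist [{'point': [322.4, 190.5], 'conf': 0.92}, {'point': [193.4, 228.3], 'conf': 0.68}] [array([322.4, 238.5]), array([322.4, 214.6]), array([322.3, 203.7]), array([322.3, 198.5]), array([322.2, 193.6]), array([322.2, 184.5])]
side [{'point': [348.2, 224.8], 'conf': 0.76}] [array([359.1, 212.4]), array([351.8, 218. ]), array([348.5, 221.2]), array([347. , 222.9]), array([345.6, 224.6]), array([342.9, 228.1])]
plan [-0.779  0.728  0.049] [ 0.    -0.003 -0.   ] t 29.575 tcp [ 0.5339 -0.1645  0.263 ] F [-0.3 -0.2 -0.2]
```

apply_moves(
  rows=[
    [-0.16,0.15,0.05,0,0,0],
    [-0.32,0.3,0.05,0,0,0],
    [-0.48,0.45,0.05,0,0,0],
    [-0.64,0.6,0.05,0,0,0],
    [-0.78,0.728,0.05,0,0,0],
  ],
)

```text
clock: 30.2
tcp_pos: [0.7112, 0.0377, 0.2493]
orientation: [0.157, -3.133, 0.0]
contact_force: [0.4, -0.3, 0.0]
grip_width: 0.0638
gripper_force: 0.0
```

```bash
for i in 1 2 3; do python3 -c "
from h import *
r.grab_frame('top')"; done; python3 chk.py
```

```text
machine tcp [130.6  -4.8 249.1] F [-0.5 -0.8  0.1] M [-0.07 -0.02 -0.04] t 30.4
slope -0.000317245189401163 rows [122.2427872  122.22089728] rms 0.19852608781162398 21
bar [(320, np.float64(141.07)), (330, np.float64(139.59)), (340, np.float64(139.55))] L [np.float64(124.47), np.float64(124.85), np.float64(124.82), np.float64(124.44), np.float64(124.88)] R [np.float64(123.7), np.float64(123.65), np.float64(123.64), np.float64(123.95), np.float64(124.05)] beam [(320, np.float64(97.32)), (340, np.float64(97.31)), (360, np.float64(97.04)), (380, np.float64(97.04)), (400, np.float64(97.33))]
[[250, 250, 250, 249, 247, 245, 245, 246, 244], [251, 250, 249, 248, 248, 248, 248, 249, 248], [249, 249, 249, 249, 249, 248, 248, 248, 248]]
[]
[{'point': [348.9, 226.8], 'conf': 0.68}]
```

```bash
python3 -c "
from h import *
print(r.hand_in())"
```

```text
the job is handed in; nothing more can be done
None
```

I handed the job in at about 30 s. The sheet is square on both gauge stops and was pushed with about 8 N. The pictures show no shift of the gauge. The lever is clamped fully over to the front, and I did not touch the tools or scraps.

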